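# Load the chassis with the modules in mirrored order

## Task

Move the four plug-in modules from the test stand into the four bays of the empty aluminium chassis in reverse order: seen from the robot, the module that is leftmost on the stand goes into the rightmost bay of the chassis, the second from the left into the second from the right, and so on. Set each one down upright, flat on the floor of its own bay, without letting it drop, and do not disturb the multimeter, the screwdriver and the tape roll on the bench.

Things in the scene. Friction and masses are not known exactly. Their poses are not given: they have to be found in the camera images.
- stand: Test stand, fixed, left or right of the robot's centre line, yawed up to 0.25 rad: black base plate 86 (x) x 262 (y) x 6 mm carrying four grey bays in a row at y = -93, -31, +31, +93 mm, x = 0. Origin: centre of its underside; +y points left as the robot sees it, so the leftmost bay is at y = +93 mm.
- chassis: Aluminium tray 78 (x) x 272 (y) mm, fixed, empty, on the other side from the stand, with its own yaw up to 0.25 rad. Four bays at y = -93, -31, +31, +93 mm, x = 0, each 66 (x) x 56 (y) mm inside; floor 6 mm thick, 6 mm walls with tops 16 mm above the underside; end cheeks 34 mm tall at y = +-134 mm. Origin: centre of its underside; +y points left as the robot sees it.
- transformer: Module on a black foot 50 x 40 x 10 mm with a 2 mm green board; on it a transformer: dark steel core 40 (x) x 22 (y) mm, top at 56 mm, with a copper winding 26 (x) x 38 (y) mm bulging from its y sides at 22 to 46 mm height. 0.4 kg. Origin: centre of the foot's underside; x along its 50 mm side, y along the 40 mm side (as the row runs). Loose. Grip from above across x, high up: 40 mm.
- capacitor: Module on a black foot 50 x 40 x 10 mm with a 2 mm green board; on it an upright round capacitor can, 34 mm in diameter, top at 72 mm, grey sleeve, bare aluminium top with a dark cross. 0.12 kg. Origin: centre of the foot's underside; x along its 50 mm side, y along the 40 mm side (as the row runs). Loose. Grip from above across x, high up: 34 mm.
- relay: Module on a black foot 50 x 40 x 10 mm with a 2 mm green board; on it a relay: a plain white box 28 (x) x 34 (y) mm, top at 62 mm. 0.1 kg. Origin: centre of the foot's underside; x along its 50 mm side, y along the 40 mm side (as the row runs). Loose. Grip from above across x, high up: 28 mm.
- heatsink: Module on a black foot 50 x 40 x 10 mm with a 2 mm green board; on it an aluminium heat sink: five upright fins 44 (x) x 3 mm, 8 mm apart in y, tops at 54 mm. 0.2 kg. Origin: centre of the foot's underside; x along its 50 mm side, y along the 40 mm side (as the row runs). Loose. Grip from above across x, high up: 44 mm, over the fins' ends.
- multimeter: Bystander: a loose hand multimeter lying flat, 80 x 150 x 34 mm, beyond the racks. Origin: centre of its underside; y along its length. Not to be moved.
- screwdriver: Bystander: a loose screwdriver lying on the bench to the left of the racks, about 200 mm long along its x. Not to be moved.
- tape_roll: Bystander: a loose paper tape roll lying flat to the right of the racks, 90 mm across, 19 mm tall. Origin: centre of its underside. Not to be moved.
- bay_transformer: The one of the four alike grey bays on the stand in which the transformer module stands at the start; fixed, it marks that place. Open tray 72 (x) x 62 (y) mm, 66 x 56 mm inside, floor 3 mm thick, walls 3 mm thick, tops 13 mm above its underside. Origin: centre of its underside, 6 mm above the bench; axes as the stand's.
- bay_capacitor: The one of the four alike grey bays on the stand in which the capacitor module stands at the start; fixed, it marks that place. Open tray 72 (x) x 62 (y) mm, 66 x 56 mm inside, floor 3 mm thick, walls 3 mm thick, tops 13 mm above its underside. Origin: centre of its underside, 6 mm above the bench; axes as the stand's.
- bay_relay: The one of the four alike grey bays on the stand in which the relay module stands at the start; fixed, it marks that place. Open tray 72 (x) x 62 (y) mm, 66 x 56 mm inside, floor 3 mm thick, walls 3 mm thick, tops 13 mm above its underside. Origin: centre of its underside, 6 mm above the bench; axes as the stand's.
- bay_heatsink: The one of the four alike grey bays on the stand in which the heatsink module stands at the start; fixed, it marks that place. Open tray 72 (x) x 62 (y) mm, 66 x 56 mm inside, floor 3 mm thick, walls 3 mm thick, tops 13 mm above its underside. Origin: centre of its underside, 6 mm above the bench; axes as the stand's.
Things that resemble listed ones, but are neither listed nor needed, are in the scene too. Leave any red look-alike of the capacitor alone.

How it is judged:
At the end, for the whole second after the job is handed in: Each module stands in the chassis bay that mirrors its bay on the stand (leftmost to rightmost, and so on): within 12 mm of the bay's centre along x and along y, its underside within 3 mm of the bay's floor, tilted less than 0.1 rad, released and at rest (((y of bay_transformer in the frame of stand between -0.108 and -0.078 m and y of transformer in the frame of chassis between 0.081 and 0.105 m) or (y of bay_transformer in the frame of stand between -0.046 and -0.016 m and y of transformer in the frame of chassis between 0.019 and 0.043 m) or (y of bay_transformer in the frame of stand between 0.016 and 0.046 m and y of transformer in the frame of chassis between -0.043 and -0.019 m) or (y of bay_transformer in the frame of stand between 0.078 and 0.108 m and y of transformer in the frame of chassis between -0.105 and -0.081 m)) and x of transformer in the frame of chassis between -0.012 and 0.012 m and z of transformer in the frame of chassis between 0.003 and 0.009 m and angle between each of transformer, capacitor, relay, heatsink's own z axis and vertical below 0.1 rad and linear speed of each of transformer, capacitor, relay, heatsink below 0.02 m/s and angular speed of each of transformer, capacitor, relay, heatsink below 0.2 rad/s and contact force between the fingers and transformer below 0.1 N and ((y of bay_capacitor in the frame of stand between -0.108 and -0.078 m and y of capacitor in the frame of chassis between 0.081 and 0.105 m) or (y of bay_capacitor in the frame of stand between -0.046 and -0.016 m and y of capacitor in the frame of chassis between 0.019 and 0.043 m) or (y of bay_capacitor in the frame of stand between 0.016 and 0.046 m and y of capacitor in the frame of chassis between -0.043 and -0.019 m) or (y of bay_capacitor in the frame of stand between 0.078 and 0.108 m and y of capacitor in the frame of chassis between -0.105 and -0.081 m)) and x of capacitor in the frame of chassis between -0.012 and 0.012 m and z of capacitor in the frame of chassis between 0.003 and 0.009 m and contact force between the fingers and capacitor below 0.1 N and ((y of bay_relay in the frame of stand between -0.108 and -0.078 m and y of relay in the frame of chassis between 0.081 and 0.105 m) or (y of bay_relay in the frame of stand between -0.046 and -0.016 m and y of relay in the frame of chassis between 0.019 and 0.043 m) or (y of bay_relay in the frame of stand between 0.016 and 0.046 m and y of relay in the frame of chassis between -0.043 and -0.019 m) or (y of bay_relay in the frame of stand between 0.078 and 0.108 m and y of relay in the frame of chassis between -0.105 and -0.081 m)) and x of relay in the frame of chassis between -0.012 and 0.012 m and z of relay in the frame of chassis between 0.003 and 0.009 m and contact force between the fingers and relay below 0.1 N and ((y of bay_heatsink in the frame of stand between -0.108 and -0.078 m and y of heatsink in the frame of chassis between 0.081 and 0.105 m) or (y of bay_heatsink in the frame of stand between -0.046 and -0.016 m and y of heatsink in the frame of chassis between 0.019 and 0.043 m) or (y of bay_heatsink in the frame of stand between 0.016 and 0.046 m and y of heatsink in the frame of chassis between -0.043 and -0.019 m) or (y of bay_heatsink in the frame of stand between 0.078 and 0.108 m and y of heatsink in the frame of chassis between -0.105 and -0.081 m)) and x of heatsink in the frame of chassis between -0.012 and 0.012 m and z of heatsink in the frame of chassis between 0.003 and 0.009 m and contact force between the fingers and heatsink below 0.1 N); the robot touches nothing.
It fails at once if a module is dropped (moves faster than 0.6 m/s while the fingers do not touch it, as after a fall of about 18 mm) ((linear speed of transformer above 0.6 m/s and contact force between the fingers and transformer below 0.1 N) or (linear speed of capacitor above 0.6 m/s and contact force between the fingers and capacitor below 0.1 N) or (linear speed of relay above 0.6 m/s and contact force between the fingers and relay below 0.1 N) or (linear speed of heatsink above 0.6 m/s and contact force between the fingers and heatsink below 0.1 N)).
It fails at once if the multimeter, the screwdriver or the tape roll is shifted by more than 20 mm (distance of any of multimeter, screwdriver, tape_roll from where it was at the start of the episode above 0.02 m).
It also fails if it takes over 104 s, if anything falls off the work surface, if the arm or the gripper's body presses on something with over 40 N, if the wrist force passes 120 N, or if a joint passes its speed limit or range.

## Robot

A 6-joint arm with a two-finger parallel gripper is mounted at the origin on the work surface. World frame = base frame: x ahead of the robot, y to its left, z up, the work surface at z = 0. Lengths are in m, angles in rad, forces in N, time in s.
With the tool pointing down it reaches from about 0.35 to 0.85 m from the base axis. Payload 8.1 kg.
Tool frame: the origin (TCP) lies on the front face of the gripper's body, between the roots of the fingers; the fingertips stand 73 mm ahead of it and the grasp point (between the pads) lies 54 mm ahead of it (finger_overhang is the distance from the TCP to the fingertips, in m); z points along the fingers, y is the line along which they close (so a half turn about z gives the same grasp; the last joint's range is limited). The gripper opens to 85 mm and grips with 20 to 120 N. Pads are 22 mm wide; open, the fingers measure 114 mm over their backs; the gripper's body (76 mm by 85 mm) begins 54 mm behind the grasp point. The pads swing forward as they close: fully open they stand 13 mm farther back than shut.
Start: joints at [-1.225, 0.13, 1.488, -0, 1.523, -0.085], TCP at [0.251, -0.545, 0.304] pointing down, gripper open.
Joint ranges: [-2.96, 2.96], [-0.89, 2.26], [0.02, 2.5], [-1.34, 4.48], [0, 2.73], [-2.66, 2.66]. Speed limits (rad/s): [2.39, 2.39, 2.79, 3.14, 3.14, 3.14].

## Interface

Orientations are given as a unit quaternion [w, x, y, z].
In Python, from station import * gives the robot as it stands.
- The arm moves only by the tool carry_out, never from a script. Its argument "motion" is a list of rows, each an object of numbers: "gripper": the finger opening in mm, from 0 to 85.4; "x", "y", "z": the shift along the tool's x, y, z in mm; "rx", "ry", "rz": the turn, a rotation vector about the tool's x, y, z in degrees. In form: [{"gripper": .., "x": .., "y": .., "z": .., "rx": .., "ry": .., "rz": ..}, ...]. A call has 1 to 12 rows; each row shifts and turns the commanded pose from where the row before left it, along the tool's axes as they then stand; what a row does not reach is not made up. A row lasts 1/12 s, in which the tool goes at most 41.7 mm and 7.16 degrees, less where a joint would pass 70% of its speed; a pose out of reach is approached as far as the arm can. A call is refused whole if a number of a shift passes 41.7 or a number of a turn 7.16, either way. A call with a gripper value outside its range is refused whole. The fingers move at their own pace and stop on an object; the grip force is fixed at half the most. Time passes only in rows, so rows that do not move let the fingers close. It gives the time, the measured TCP pose, the force, the opening and the grip force at its end, in the units of the state.
- observe(): the state, without advancing time (a new reading comes with each control period).
- capture(name): name is "scene" or "top" or "wrist"; returns (picture, depth): 420x560x3 uint8, red, green, blue; 420x560 float32, m along the optical axis (not along the pixel's ray), 0 where there is no reading.
- calibration(name): a dict with "fovy" (degrees; the focal length in pixels is half the picture's height over the tangent of half this angle, whatever the lens; pixels are square), "cx", "cy" (the principal point, pixels), "rvec" (rotation vector, rad) and "tvec" (3), from world to camera coordinates, as OpenCV has them; the wrist camera has in their place "T_tool_cam" (4x4, takes a point from camera to tool coordinates, whose origin is the TCP and whose axes are the flange's). Camera axes: x right, y down, z forward; pixel columns grow to the right and rows downward; lengths in m; the calibration is good to about 2 mm. A picture is of the moment at which its call begins: read the wrist's pose just before it. calibration takes no time and is no camera call.
- sign_off(): hands the job in; it is judged then, once.
The state is a dict: "clock": time; "joints": joint angles; "joint_vel": joint speeds; "effort": joint torques, N m; "position": TCP position; "orientation": TCP orientation; "ft_force": force on the tool from outside, world axes, zero at the start; "torque": the same for the moment, N m; "opening": finger opening in m; "grip_force": force on a finger pad.
Only numpy, scipy, OpenCV 4.12 (cv2) and the standard library are available. Lean on these libraries where they do the work, as an engineer would, in place of code of your own. Each camera call takes 0.05 s, during which the arm holds its last target. There are 200 camera calls.

## Working session

There is one attempt and no reset: what is moved stays moved. The work goes in short steps, Python scripts to look and compute and a tool call to move; the robot and the scene stay as the last step left them, time stands still between calls to the robot, and variables do not carry over. Pictures are saved under pics/ and viewed, at most 14 in all, crops included, and the job is handed in when it is done.

Besides the shell and the picture viewer there is one more tool, called after ">>>" by a JSON object that holds its "fn" and its "kwargs". carry_out: Moves the arm, as the interface text tells. Its arguments: {"type":"object","properties":{"motion":{"type":"array"}},"required":["motion"]}

```bash
mkdir -p pics
cat > h.py <<'E'
import numpy as np, cv2
from station import *
def save(n,p): cv2.imwrite('pics/'+n,cv2.cvtColor(p,cv2.COLOR_RGB2BGR))
def cam(name):
    c=calibration(name); f=210/np.tan(np.radians(c['fovy'])/2)
    return c,f
def pts(name,depth):
    c,f=cam(name); v,u=np.mgrid[0:420,0:560]
    X=np.stack([(u-c['cx'])/f*depth,(v-c['cy'])/f*depth,depth],-1)
    if 'rvec' in c:
        R=cv2.Rodrigues(np.array(c['rvec'],float))[0]; return (X-np.array(c['tvec']).ravel())@R
    from scipy.spatial.transform import Rotation as Ro
    s=observe(); T=np.array(c['T_tool_cam']); q=s['orientation']
    return (X@T[:3,:3].T+T[:3,3])@Ro.from_quat([q[1],q[2],q[3],q[0]]).as_matrix().T+np.array(s['position'])
E
python3 - <<'E'
from h import *
s=observe();print({k:s[k] for k in('clock','position','orientation','opening')})
for n in('scene','top'):
    p,d=capture(n);save(n+'0.png',p);np.save(n+'.npy',d);np.save(n+'p.npy',p);print(calibration(n),(d==0).mean())
print(calibration('wrist'))
E
```

```text
{'clock': 0.0, 'position': array([ 0.25043682, -0.54478137,  0.30284653]), 'orientation': array([-9.14955698e-04,  9.76889450e-01,  2.13743190e-01, -1.17003872e-04]), 'opening': 0.08521896022108097}
{'fovy': 45.48665337592442, 'cx': 280.75838088109145, 'cy': 211.4366064622717, 'rvec': array([ 2.34061665,  0.96736681, -0.31407658]), 'tvec': array([-0.42449877, -0.30886845,  1.85846026])} 0.003975340136054422
{'fovy': 52.03117074369985, 'cx': 276.18958966289864, 'cy': 213.88133101719725, 'rvec': array([ 2.20639095, -2.14926842,  0.0976572 ]), 'tvec': array([-0.03018589,  0.56880207,  1.01304572])} 0.0040943877551020405
{'fovy': 61.89270187617251, 'cx': 278.13680445030184, 'cy': 209.00986295467146, 'T_tool_cam': array([[ 1.68885468e-05, -9.60152109e-01, -2.79477954e-01,
         7.12634270e-02],
       [ 9.99999992e-01,  5.18653835e-05, -1.17755659e-04,
         2.29122398e-04],
       [ 1.27558575e-04, -2.79477950e-01,  9.60152102e-01,
        -6.94323532e-02],
       [ 0.00000000e+00,  0.00000000e+00,  0.00000000e+00,
         1.00000000e+00]])}
```

View pics/top0.png

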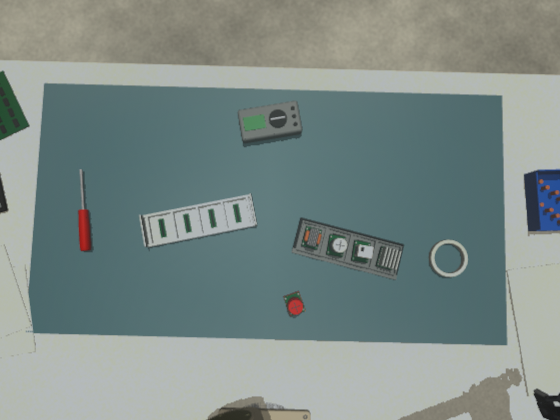

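View pics/scene0.png

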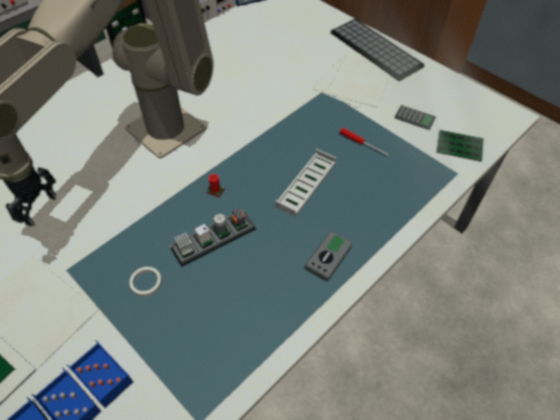

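The scene is clear. On the stand (right of centre), left to right, are the transformer (313,236), capacitor (340,244), relay (365,252) and heatsink (390,257). The empty chassis is at (199,220), and the red look-alike at (294,304).

Run:
```python
from h import *
d=np.load('top.npy');P=pts('top',d);p=np.load('topp.npy')
z=P[...,2]
print('bench z',np.median(z[150:180,120:230]),'noise',z[150:180,120:230].std())
z=z-np.median(z[150:180,120:230])
for n,(u0,u1,v0,v1) in dict(stand=(285,415,205,290),chassis=(130,265,185,255),decoy=(280,310,285,322)).items():
    m=np.zeros(z.shape,np.uint8);m[v0:v1,u0:u1]=(z[v0:v1,u0:u1]>.004)
    k,l,st,_=cv2.connectedComponentsWithStats(m);i=1+np.argmax(st[1:,4]);q=P[l==i]
    r=cv2.minAreaRect((q[:,:2]*1000).astype(np.float32));print(n,r,q[:,2].max(),st[i])
    if n=='chassis':
        for lo,hi in((.010,.022),(.026,.045)):
            s=q[(q[:,2]>lo)&(q[:,2]<hi)];print(lo,cv2.minAreaRect((s[:,:2]*1000).astype(np.float32)))
for n,(u,v) in dict(tr=(313,236),cap=(340,244),rel=(365,252),hs=(390,257)).items():
    w=z[v-9:v+10,u-9:u+10];q=P[v-9:v+10,u-9:u+10][w>.048]; print(n,w.max(),cv2.minAreaRect((q[:,:2]*1000).astype(np.float32)),q.mean(0))
```

```text
bench z 0.001160225071937776 noise 0.06877165498391427
stand ((495.52130126953125, -173.4775390625), (305.6979064941406, 97.56798553466797), 78.19530487060547) 1.058790889709681 [ 292  217  111   63 3667]
chassis ((550.1749877929688, 148.72125244140625), (327.4164733886719, 137.1071014404297), 89.09292602539062) 1.058790889709681 [ 139  193  119   54 2969]
0.01 ((551.9178466796875, 170.40097045898438), (78.84907531738281, 269.1675720214844), 12.738545417785645)
0.026 ((551.0191040039062, 171.81117248535156), (77.60052490234375, 272.19537353515625), 12.769384384155273)
decoy ((404.31072998046875, -40.74964904785156), (157.8556365966797, 41.997459411621094), 26.101089477539062) 1.058790889709681 [284 291  23  25 356]
tr 0.06780982637886147 ((516.19482421875, -101.92066192626953), (37.47014236450195, 40.024192810058594), 75.96401977539062) [ 0.51631842 -0.10111994  0.06177536]
cap 1.0576306646377431 ((496.56707763671875, -95.64148712158203), (32.18838882446289, 164.1093292236328), 1.0033897161483765) [ 0.49821463 -0.15873359  0.08350144]
rel 1.0576306646377431 ((489.74371337890625, -126.39884948730469), (224.14901733398438, 29.265987396240234), 87.9962158203125) [ 0.48611896 -0.2166621   0.08386014]
hs 1.0576306646377431 ((471.40802001953125, -158.8162078857422), (41.622135162353516, 289.6187744140625), 0.8296135067939758) [ 0.47229657 -0.28021567  0.0672233 ]
```

>>> {"fn": "carry_out", "kwargs": {"motion": [{"rz": -6.44}, {"rz": -6.44}, {"rz": -6.44}, {"rz": -6.44}, {"rz": -6.44}, {"rz": -6.44}, {"rz": -6.44}, {"rz": -6.44}]}}

```text
$.motion[0]: bad value
```

>>> {"fn": "carry_out", "kwargs": {"motion": [{"x": 34, "y": 12.7}, {"x": 34, "y": 12.7}, {"x": 34, "y": 12.7}, {"x": 34, "y": 12.7}, {"x": 34, "y": 12.7}, {"x": 34, "y": 12.7}, {"x": 34, "y": 12.7}, {"x": 34, "y": 12.7}, {"x": 34, "y": 12.7}, {"x": 34, "y": 12.7}, {"x": 34, "y": 12.7}, {"x": 34, "y": 12.7}]}}

```text
$.motion[0]: bad value
```

>>> {"fn": "carry_out", "kwargs": {"motion": [{"x": 0}, {"x": 0}, {"x": 0}, {"x": 0}]}}

```text
$.motion[0]: bad value
```

```bash
cat >> h.py <<'E'
def tcp():
    from scipy.spatial.transform import Rotation as Ro
    s=observe();q=s['orientation'];R=Ro.from_quat([q[1],q[2],q[3],q[0]]).as_matrix();return s,R
def psi(): R=tcp()[1];return np.degrees(np.arctan2(R[1,0],R[0,0])),R[:,2]
E
python3 - <<'E'
from h import *
s=observe();print(s['clock'],s['position'],psi())
p,d=capture('wrist');save('w1.png',p);P=pts('wrist',d);np.savez('w1.npz',p=p,P=P,d=d)
E
```

```text
0.1 [ 0.25041626 -0.54482415  0.30291794] (np.float64(24.67891445728041), array([-6.27597215e-04,  1.60452619e-03, -9.99998516e-01]))
```

View pics/w1.png

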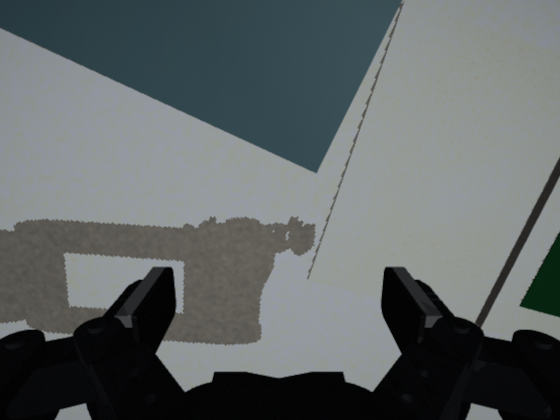

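The wrist picture shows only bench: the rows were refused, probably because every field is needed. I'll retry with complete rows.

>>> {"fn": "carry_out", "kwargs": {"motion": [{"gripper": 85, "x": 0, "y": 0, "z": 0, "rx": 0, "ry": 0, "rz": -6.44}, {"gripper": 85, "x": 0, "y": 0, "z": 0, "rx": 0, "ry": 0, "rz": -6.44}, {"gripper": 85, "x": 0, "y": 0, "z": 0, "rx": 0, "ry": 0, "rz": -6.44}, {"gripper": 85, "x": 0, "y": 0, "z": 0, "rx": 0, "ry": 0, "rz": -6.44}, {"gripper": 85, "x": 0, "y": 0, "z": 0, "rx": 0, "ry": 0, "rz": -6.44}, {"gripper": 85, "x": 0, "y": 0, "z": 0, "rx": 0, "ry": 0, "rz": -6.44}, {"gripper": 85, "x": 0, "y": 0, "z": 0, "rx": 0, "ry": 0, "rz": -6.44}, {"gripper": 85, "x": 0, "y": 0, "z": 0, "rx": 0, "ry": 0, "rz": -6.44}]}}

```text
clock: 0.82
position: [0.2505, -0.545, 0.3034]
orientation: [-0.0, 0.785, 0.619, 0.0]
ft_force: [-1.0, 0.1, 0.0]
opening: 0.0852
grip_force: 0.0
```

>>> {"fn": "carry_out", "kwargs": {"motion": [{"gripper": 85, "x": 34, "y": 12.7, "z": 0, "rx": 0, "ry": 0, "rz": 0}, {"gripper": 85, "x": 34, "y": 12.7, "z": 0, "rx": 0, "ry": 0, "rz": 0}, {"gripper": 85, "x": 34, "y": 12.7, "z": 0, "rx": 0, "ry": 0, "rz": 0}, {"gripper": 85, "x": 34, "y": 12.7, "z": 0, "rx": 0, "ry": 0, "rz": 0}, {"gripper": 85, "x": 34, "y": 12.7, "z": 0, "rx": 0, "ry": 0, "rz": 0}, {"gripper": 85, "x": 34, "y": 12.7, "z": 0, "rx": 0, "ry": 0, "rz": 0}, {"gripper": 85, "x": 34, "y": 12.7, "z": 0, "rx": 0, "ry": 0, "rz": 0}, {"gripper": 85, "x": 34, "y": 12.7, "z": 0, "rx": 0, "ry": 0, "rz": 0}, {"gripper": 85, "x": 34, "y": 12.7, "z": 0, "rx": 0, "ry": 0, "rz": 0}, {"gripper": 85, "x": 34, "y": 12.7, "z": 0, "rx": 0, "ry": 0, "rz": 0}, {"gripper": 85, "x": 34, "y": 12.7, "z": 0, "rx": 0, "ry": 0, "rz": 0}, {"gripper": 85, "x": 34, "y": 12.7, "z": 0, "rx": 0, "ry": 0, "rz": 0}]}}

```text
clock: 1.82
position: [0.4965, -0.1835, 0.3037]
orientation: [-0.0, 0.787, 0.617, -0.0]
ft_force: [0.9, -0.6, -0.6]
opening: 0.0853
grip_force: 0.0
```

>>> {"fn": "carry_out", "kwargs": {"motion": [{"gripper": 85, "x": 0, "y": 0, "z": 0, "rx": 0, "ry": 0, "rz": 0}, {"gripper": 85, "x": 0, "y": 0, "z": 0, "rx": 0, "ry": 0, "rz": 0}, {"gripper": 85, "x": 0, "y": 0, "z": 0, "rx": 0, "ry": 0, "rz": 0}]}}

```text
clock: 2.07
position: [0.4956, -0.1854, 0.3035]
orientation: [-0.0, 0.787, 0.617, -0.0]
ft_force: [-0.5, 0.4, 0.2]
opening: 0.085
grip_force: 0.0
```

Run:
```python
from h import *
s=observe();print(s['clock'],s['position'],psi())
p,d=capture('wrist');save('w2.png',p);P=pts('wrist',d);np.savez('w2.npz',p=p,P=P,d=d)
```

```text
2.0667 [ 0.49561593 -0.18536488  0.30354304] (np.float64(76.25247763154292), array([-8.96749712e-04, -1.35816977e-04, -9.99999589e-01]))
```

View pics/w2.png

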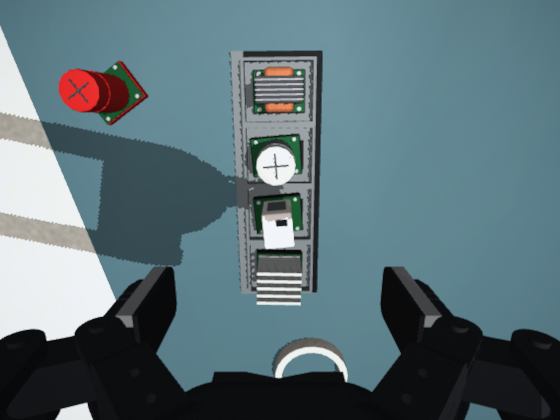

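The stand lies straight down the picture: transformer (279,91), capacitor (276,165), relay (278,232) and heatsink (279,280). The tool's closing line is already across the row, and the red decoy is at (85,90).

```bash
cat > m.py <<'E'
from h import *
def rect(q): return cv2.minAreaRect((q[:,:2]*1000).astype(np.float32))
def tops(P,rois,dz=.006,zb=0):
    for n,(h,u0,u1,v0,v1) in rois.items():
        q=P[v0:v1,u0:u1].reshape(-1,3);t=h/1000
        q=q[abs(q[:,2]-t)<dz]
        if len(q)<10: print(n,'few');continue
        r=rect(q);print(n,len(q),'z%.1f'%(1000*np.median(q[:,2])),'c',np.round(r[0],1),'sz',np.round(r[1],1),'a',round(r[2],1),'mean',np.round(q.mean(0)*1000,1))
E
python3 - <<'E'
from m import *
f=np.load('w2.npz');P=f['P'];print('bench',np.median(P[330:350,230:260,2]), np.median(P[60:80,400:450,2]))
tops(P,dict(tr=(65,235,325,60,125),cap=(81,235,325,125,200),rel=(71,235,325,190,255),hs=(63,235,325,245,310)))
q=P[40:300,220:330].reshape(-1,3);q=q[(q[:,2]>.014)&(q[:,2]<.0225)];print('bays',rect(q))
q=P[40:300,220:330].reshape(-1,3);q=q[(q[:,2]>.004)&(q[:,2]<.08)];print('all',rect(q))
E
```

```text
bench 0.000546418591891612 0.0006634033033881548
tr 1325 z64.6 c [ 516.6 -103.7] sz [21.5 40.3] a 76.2 mean [ 516.5 -103.6   64.6]
cap 1236 z80.6 c [ 499.1 -162.8] sz [32.6 33.3] a 29.0 mean [ 499.3 -162.6   80.5]
rel 1079 z70.5 c [ 486.4 -223.2] sz [34.3 27.9] a 81.5 mean [ 486.7 -222.2   70.4]
hs 1211 z61.9 c [ 476. -270.] sz [67.6 43.9] a 75.2 mean [ 472.  -284.3   61.2]
bays ((494.8915710449219, -194.16970825195312), (248.58705139160156, 72.16871643066406), 76.74484252929688)
all ((493.5187683105469, -193.36302185058594), (261.3675231933594, 89.19381713867188), 76.73690032958984)
```

>>> {"fn": "carry_out", "kwargs": {"motion": [{"gripper": 85, "x": 28.1, "y": 0.3, "z": 0, "rx": 0, "ry": 0, "rz": 0}, {"gripper": 85, "x": 28.1, "y": 0.3, "z": 10, "rx": 0, "ry": 0, "rz": 0}, {"gripper": 85, "x": 28.1, "y": 0.3, "z": 20, "rx": 0, "ry": 0, "rz": 0}, {"gripper": 85, "x": 0, "y": 0, "z": 35, "rx": 0, "ry": 0, "rz": 0}, {"gripper": 85, "x": 0, "y": 0, "z": 35, "rx": 0, "ry": 0, "rz": 0}, {"gripper": 85, "x": 0, "y": 0, "z": 35, "rx": 0, "ry": 0, "rz": 0}, {"gripper": 85, "x": 0, "y": 0, "z": 32, "rx": 0, "ry": 0, "rz": 0}, {"gripper": 85, "x": 0, "y": 0, "z": 20, "rx": 0, "ry": 0, "rz": 0}, {"gripper": 85, "x": 0, "y": 0, "z": 14, "rx": 0, "ry": 0, "rz": 0}, {"gripper": 85, "x": 0, "y": 0, "z": 0, "rx": 0, "ry": 0, "rz": 0}]}}

```text
clock: 2.95
position: [0.5137, -0.1045, 0.0989]
orientation: [-0.003, 0.788, 0.616, -0.002]
ft_force: [-0.3, 0.6, -0.3]
opening: 0.0851
grip_force: 0.0
```

>>> {"fn": "carry_out", "kwargs": {"motion": [{"gripper": 25, "x": 0, "y": 0, "z": 0, "rx": 0, "ry": 0, "rz": 0}, {"gripper": 25, "x": 0, "y": 0, "z": 0, "rx": 0, "ry": 0, "rz": 0}, {"gripper": 25, "x": 0, "y": 0, "z": 0, "rx": 0, "ry": 0, "rz": 0}, {"gripper": 25, "x": 0, "y": 0, "z": 0, "rx": 0, "ry": 0, "rz": 0}, {"gripper": 25, "x": 0, "y": 0, "z": 0, "rx": 0, "ry": 0, "rz": 0}, {"gripper": 25, "x": 0, "y": 0, "z": 0, "rx": 0, "ry": 0, "rz": 0}, {"gripper": 25, "x": 0, "y": 0, "z": 0, "rx": 0, "ry": 0, "rz": 0}, {"gripper": 25, "x": 0, "y": 0, "z": 0, "rx": 0, "ry": 0, "rz": 0}]}}

```text
clock: 3.62
position: [0.5179, -0.1042, 0.1048]
orientation: [0.001, 0.787, 0.617, 0.001]
ft_force: [-2.4, -0.8, 6.8]
opening: 0.0392
grip_force: 62.6
```

>>> {"fn": "carry_out", "kwargs": {"motion": [{"gripper": 25, "x": 0, "y": 0, "z": -15, "rx": 0, "ry": 0, "rz": 0}, {"gripper": 25, "x": 0, "y": 0, "z": -35, "rx": 0, "ry": 0, "rz": 0}, {"gripper": 25, "x": 0, "y": 0, "z": -35, "rx": 0, "ry": 0, "rz": 0}, {"gripper": 25, "x": 0, "y": 0, "z": -35, "rx": 0, "ry": 0, "rz": 0}, {"gripper": 25, "x": 0, "y": 0, "z": -35, "rx": 0, "ry": 0, "rz": 0}, {"gripper": 25, "x": 0, "y": 0, "z": -30, "rx": 0, "ry": 0, "rz": -5.3}, {"gripper": 25, "x": 0, "y": 0, "z": -10, "rx": 0, "ry": 0, "rz": -5.3}, {"gripper": 25, "x": 0, "y": 0, "z": 0, "rx": 0, "ry": 0, "rz": -5.3}, {"gripper": 25, "x": 0, "y": 0, "z": 0, "rx": 0, "ry": 0, "rz": -5.3}, {"gripper": 25, "x": 0, "y": 0, "z": 0, "rx": 0, "ry": 0, "rz": -5.3}]}}

```text
clock: 4.45
position: [0.5167, -0.1035, 0.2983]
orientation: [0.0, 0.623, 0.782, 0.0]
ft_force: [0.2, -0.2, -4.9]
opening: 0.039
grip_force: 62.2
```

>>> {"fn": "carry_out", "kwargs": {"motion": [{"gripper": 25, "x": 20, "y": 8, "z": 0, "rx": 0, "ry": 0, "rz": 0}, {"gripper": 25, "x": 30, "y": 12.2, "z": 0, "rx": 0, "ry": 0, "rz": 0}, {"gripper": 25, "x": 30, "y": 12.2, "z": 0, "rx": 0, "ry": 0, "rz": 0}, {"gripper": 25, "x": 30, "y": 12.2, "z": 0, "rx": 0, "ry": 0, "rz": 0}, {"gripper": 25, "x": 30, "y": 12.2, "z": 0, "rx": 0, "ry": 0, "rz": 0}, {"gripper": 25, "x": 30, "y": 12.2, "z": 0, "rx": 0, "ry": 0, "rz": 0}, {"gripper": 25, "x": 30, "y": 12.2, "z": 0, "rx": 0, "ry": 0, "rz": 0}, {"gripper": 25, "x": 30, "y": 12.2, "z": 0, "rx": 0, "ry": 0, "rz": 0}, {"gripper": 25, "x": 0, "y": 0, "z": 0, "rx": 0, "ry": 0, "rz": 0}, {"gripper": 25, "x": 0, "y": 0, "z": 0, "rx": 0, "ry": 0, "rz": 0}, {"gripper": 25, "x": 0, "y": 0, "z": 0, "rx": 0, "ry": 0, "rz": 0}]}}

```text
clock: 5.37
position: [0.557, 0.1413, 0.2975]
orientation: [-0.0, 0.624, 0.781, -0.001]
ft_force: [0.1, -0.1, -5.2]
opening: 0.0392
grip_force: 62.6
```

Run:
```python
from m import *
s=observe();print(s['clock'],s['position'],psi(),s['opening'],s['grip_force'])
p,d=capture('wrist');save('w3.png',p);P=pts('wrist',d);np.savez('w3.npz',p=p,P=P,d=d)
```

```text
5.3667 [0.55704549 0.14128767 0.29751911] (np.float64(102.75860625355062), array([-8.33964213e-04, -6.44451229e-04, -9.99999445e-01])) 0.03916018689046952 62.55443572998047
```

View pics/w3.png

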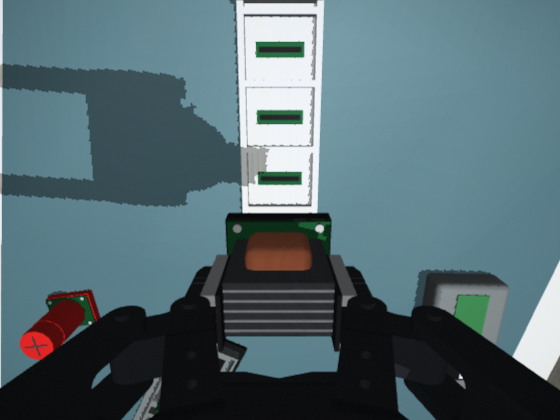

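The transformer is held straight at the bottom. Three chassis bays are visible, with green socket marks at (280,49), (280,117) and (279,178).

Run:
```python
from m import *
f=np.load('w3.npz');P=f['P'];p=f['p'].astype(int)
g=((p[...,1]-p[...,0]>25)&(p[...,1]-p[...,2]>5));
for v0,v1 in((35,65),(105,130),(165,190)):
    m=np.zeros(g.shape,bool);m[v0:v1,245:315]=g[v0:v1,245:315];q=P[m];r=rect(q);print(len(q),r,np.median(q[:,2]))
q=P[12:208,225:335].reshape(-1,3);q=q[(q[:,2]>.012)&(q[:,2]<.02)];r=rect(q);print(r)
t=np.radians(12.75);ex=np.array([np.cos(t),np.sin(t)]);ey=np.array([-np.sin(t),np.cos(t)])
l=(q[:,:2]-[.5513,.1715]);print('x range',np.percentile(l@ex,[.5,99.5]))
q=P[0:40,225:335].reshape(-1,3);q=q[(q[:,2]>.029)&(q[:,2]<.04)];print('cheek',np.percentile((q[:,:2]-[.5513,.1715])@ey,[1,99]),len(q))
print('floor z',np.median(P[85:95,260:300,2]))
```

```text
560 ((536.4755249023438, 239.01329040527344), (45.54738235473633, 59.1046142578125), 11.676128387451172) 0.006298976228083564
446 ((545.076416015625, 201.143310546875), (45.1307258605957, 12.610627174377441), 12.694393157958984) 0.0061646294436526194
422 ((551.8392944335938, 172.107177734375), (45.38794708251953, 78.20965576171875), 12.474922180175781) 0.006368220334911606
((545.4444580078125, 201.2010498046875), (78.20478057861328, 183.006591796875), 12.714299201965332)
x range [-0.03813496  0.03968769]Traceback (most recent call last):
  File "<stdin>", line 9, in <module>
    return _quantile_unchecked(
        a, q, axis, out, overwrite_input, method, keepdims, weights)
    return _ureduce(a,
                    func=_quantile_ureduce_func,
    ...<5 lines>...
                    overwrite_input=overwrite_input,
                    method=method)
    r = func(a, **kwargs)
    result = _quantile(arr,
                       quantiles=q,
    ...<2 lines>...
                       out=out,
                       weights=wgt)
    slices_having_nans = np.isnan(arr[-1, ...])
                                  ~~~^^^^^^^^^
IndexError: index -1 is out of bounds for axis 0 with size 0
```

>>> {"fn": "carry_out", "kwargs": {"motion": [{"gripper": 25, "x": -15, "y": 0.5, "z": 0, "rx": 0, "ry": 0, "rz": 0}, {"gripper": 25, "x": -25, "y": 0.5, "z": 0, "rx": 0, "ry": 0, "rz": 0}, {"gripper": 25, "x": -22.9, "y": 0.5, "z": 10, "rx": 0, "ry": 0, "rz": 0}, {"gripper": 25, "x": 0, "y": 0, "z": 25, "rx": 0, "ry": 0, "rz": 0}, {"gripper": 25, "x": 0, "y": 0, "z": 30, "rx": 0, "ry": 0, "rz": 0}, {"gripper": 25, "x": 0, "y": 0, "z": 30, "rx": 0, "ry": 0, "rz": 0}, {"gripper": 25, "x": 0, "y": 0, "z": 30, "rx": 0, "ry": 0, "rz": 0}, {"gripper": 25, "x": 0, "y": 0, "z": 25, "rx": 0, "ry": 0, "rz": 0}, {"gripper": 25, "x": 0, "y": 0, "z": 15, "rx": 0, "ry": 0, "rz": 0}, {"gripper": 25, "x": 0, "y": 0, "z": 10, "rx": 0, "ry": 0, "rz": 0}, {"gripper": 25, "x": 0, "y": 0, "z": 10, "rx": 0, "ry": 0, "rz": 0}, {"gripper": 25, "x": 0, "y": 0, "z": 0, "rx": 0, "ry": 0, "rz": 0}]}}

```text
clock: 6.42
position: [0.5718, 0.0794, 0.1113]
orientation: [-0.001, 0.625, 0.781, -0.001]
ft_force: [-0.1, 0.3, -4.7]
opening: 0.0394
grip_force: 62.4
```

>>> {"fn": "carry_out", "kwargs": {"motion": [{"gripper": 25, "x": 0, "y": 0, "z": 0, "rx": 0, "ry": 0, "rz": 0}, {"gripper": 25, "x": 0, "y": 0, "z": 0, "rx": 0, "ry": 0, "rz": 0}]}}

```text
clock: 6.58
position: [0.5737, 0.0801, 0.1144]
orientation: [0.001, 0.625, 0.781, 0.001]
ft_force: [0.6, 0.5, -3.1]
opening: 0.0393
grip_force: 62.4
```

Run:
```python
from m import *
f=np.load('w3.npz');P=f['P'];print('held top z w3',np.median(P[290:330,245:320,2])*1000)
s=observe();print(s['clock'],s['position'],psi(),s['ft_force'])
p,d=capture('wrist');save('w4.png',p);P=pts('wrist',d);q=P[290:330,245:320];print('top',np.median(q.reshape(-1,3),0))
```

```text
held top z w3 257.275861980346
6.5833 [0.57370284 0.08009275 0.11442483] (np.float64(102.68925814912346), array([ 2.34016772e-03,  7.49209952e-05, -9.99997259e-01])) [ 0.6136657  0.4588749 -3.1068332]
top [0.57512173 0.0822128  0.07430774]
```

>>> {"fn": "carry_out", "kwargs": {"motion": [{"gripper": 25, "x": 0, "y": 0, "z": 3, "rx": 0, "ry": 0, "rz": 0}, {"gripper": 25, "x": 0, "y": 0, "z": 3, "rx": 0, "ry": 0, "rz": 0}, {"gripper": 25, "x": 0, "y": 0, "z": 3, "rx": 0, "ry": 0, "rz": 0}, {"gripper": 25, "x": 0, "y": 0, "z": 0, "rx": 0, "ry": 0, "rz": 0}, {"gripper": 25, "x": 0, "y": 0, "z": 0, "rx": 0, "ry": 0, "rz": 0}, {"gripper": 25, "x": 0, "y": 0, "z": 0, "rx": 0, "ry": 0, "rz": 0}]}}

```text
clock: 7.13
position: [0.5726, 0.0803, 0.1038]
orientation: [-0.0, 0.625, 0.781, -0.0]
ft_force: [-0.1, -0.0, -4.7]
opening: 0.0391
grip_force: 62.4
```

1.6 mm to go, so I'll ease down onto the floor.

>>> {"fn": "carry_out", "kwargs": {"motion": [{"gripper": 25, "x": 0, "y": 0, "z": 1, "rx": 0, "ry": 0, "rz": 0}, {"gripper": 25, "x": 0, "y": 0, "z": 0.7, "rx": 0, "ry": 0, "rz": 0}, {"gripper": 25, "x": 0, "y": 0, "z": 0, "rx": 0, "ry": 0, "rz": 0}, {"gripper": 25, "x": 0, "y": 0, "z": 0, "rx": 0, "ry": 0, "rz": 0}]}}

```text
clock: 7.47
position: [0.5727, 0.0802, 0.1022]
orientation: [-0.0, 0.625, 0.781, -0.0]
ft_force: [0.0, -0.4, -4.6]
opening: 0.0388
grip_force: 62.4
```

>>> {"fn": "carry_out", "kwargs": {"motion": [{"gripper": 25, "x": 0, "y": 0, "z": 0.5, "rx": 0, "ry": 0, "rz": 0}, {"gripper": 25, "x": 0, "y": 0, "z": 0.5, "rx": 0, "ry": 0, "rz": 0}, {"gripper": 25, "x": 0, "y": 0, "z": 0, "rx": 0, "ry": 0, "rz": 0}, {"gripper": 25, "x": 0, "y": 0, "z": 0, "rx": 0, "ry": 0, "rz": 0}]}}

```text
clock: 7.8
position: [0.5728, 0.0802, 0.1019]
orientation: [0.0, 0.625, 0.781, 0.0]
ft_force: [-5.2, -1.5, 5.9]
opening: 0.0394
grip_force: 63.4
```

>>> {"fn": "carry_out", "kwargs": {"motion": [{"gripper": 60, "x": 0, "y": 0, "z": 0, "rx": 0, "ry": 0, "rz": 0}, {"gripper": 85, "x": 0, "y": 0, "z": 0, "rx": 0, "ry": 0, "rz": 0}, {"gripper": 85, "x": 0, "y": 0, "z": 0, "rx": 0, "ry": 0, "rz": 0}, {"gripper": 85, "x": 0, "y": 0, "z": 0, "rx": 0, "ry": 0, "rz": 0}, {"gripper": 85, "x": 0, "y": 0, "z": 0, "rx": 0, "ry": 0, "rz": 0}, {"gripper": 85, "x": 0, "y": 0, "z": -5, "rx": 0, "ry": 0, "rz": 0}, {"gripper": 85, "x": 0, "y": 0, "z": -30, "rx": 0, "ry": 0, "rz": 0}, {"gripper": 85, "x": 0, "y": 0, "z": -40, "rx": 0, "ry": 0, "rz": 0}, {"gripper": 85, "x": 0, "y": 0, "z": -40, "rx": 0, "ry": 0, "rz": 0}, {"gripper": 85, "x": 0, "y": 0, "z": -40, "rx": 0, "ry": 0, "rz": 0}, {"gripper": 85, "x": 0, "y": 0, "z": -40, "rx": 0, "ry": 0, "rz": 0}]}}

```text
clock: 8.72
position: [0.5723, 0.0802, 0.2986]
orientation: [0.0, 0.625, 0.781, 0.0]
ft_force: [0.6, 0.1, 0.5]
opening: 0.0853
grip_force: 0.0
```

Run:
```python
from m import *
f=np.load('w2.npz');P=f['P'];p=f['p'].astype(int)
g=(p[...,1]-p[...,0]>20)&(p[...,1]-p[...,2]>8)
for n,v0,v1 in(('tr',60,120),('cap',128,188),('rel',190,245),('hs',245,300)):
    m=np.zeros(g.shape,bool);m[v0:v1,240:318]=g[v0:v1,240:318]
    q=P[m];q=q[abs(q[:,2]-.021)<.004]
    if len(q)>5: print(n,len(q),rect(q))
q=P[245:310,245:315].reshape(-1,3);q=q[abs(q[:,2]-.0625)<.002];print('hs',rect(q))
s=observe();print(s['position'],psi())
```

```text
tr 311 ((516.4447021484375, -103.11669158935547), (38.349971771240234, 48.810298919677734), 76.20332336425781)
cap 608 ((499.05950927734375, -162.5872344970703), (38.545677185058594, 48.927066802978516), 81.10836029052734)
rel 563 ((486.2734680175781, -223.13714599609375), (38.4498176574707, 48.768245697021484), 81.8656997680664)
hs 91 ((475.6506042480469, -269.7850036621094), (10.761070251464844, 48.67698287963867), 79.81788635253906)
hs ((472.098876953125, -285.12060546875), (36.39137649536133, 43.708370208740234), 75.18602752685547)
[0.57233011 0.08023221 0.29859852] (np.float64(102.70537057127827), array([ 4.46216356e-04,  7.34111728e-05, -9.99999898e-01]))
```

>>> {"fn": "carry_out", "kwargs": {"motion": [{"gripper": 85, "x": 0, "y": 0, "z": 0, "rx": 0, "ry": 0, "rz": 5.4}, {"gripper": 85, "x": 0, "y": 0, "z": 0, "rx": 0, "ry": 0, "rz": 5.4}, {"gripper": 85, "x": 0, "y": 0, "z": 0, "rx": 0, "ry": 0, "rz": 5.4}, {"gripper": 85, "x": 0, "y": 0, "z": 0, "rx": 0, "ry": 0, "rz": 5.4}, {"gripper": 85, "x": -35.9, "y": -5, "z": 0, "rx": 0, "ry": 0, "rz": 0}, {"gripper": 85, "x": -35.9, "y": -5, "z": 0, "rx": 0, "ry": 0, "rz": 0}, {"gripper": 85, "x": -35.9, "y": -5, "z": 0, "rx": 0, "ry": 0, "rz": 0}, {"gripper": 85, "x": -35.9, "y": -5, "z": 0, "rx": 0, "ry": 0, "rz": 0}, {"gripper": 85, "x": -35.9, "y": -5, "z": 0, "rx": 0, "ry": 0, "rz": 0}, {"gripper": 85, "x": -35.9, "y": -5, "z": 0, "rx": 0, "ry": 0, "rz": 0}, {"gripper": 85, "x": -35.9, "y": -4.7, "z": 0, "rx": 0, "ry": 0, "rz": 0}, {"gripper": 85, "x": 0, "y": 0, "z": 0, "rx": 0, "ry": 0, "rz": 0}]}}

```text
clock: 9.72
position: [0.4978, -0.168, 0.2967]
orientation: [0.001, 0.761, 0.648, -0.001]
ft_force: [0.0, 0.0, -0.5]
opening: 0.0849
grip_force: 0.0
```

>>> {"fn": "carry_out", "kwargs": {"motion": [{"gripper": 85, "x": 0, "y": 0, "z": 20, "rx": 0, "ry": 0, "rz": 0}, {"gripper": 85, "x": 0, "y": 0, "z": 30, "rx": 0, "ry": 0, "rz": 0}, {"gripper": 85, "x": 0, "y": 0, "z": 30, "rx": 0, "ry": 0, "rz": 0}, {"gripper": 85, "x": 0, "y": 0, "z": 30, "rx": 0, "ry": 0, "rz": 0}, {"gripper": 85, "x": 0, "y": 0, "z": 10, "rx": 0, "ry": 0, "rz": 0}, {"gripper": 85, "x": 0, "y": 0, "z": 0, "rx": 0, "ry": 0, "rz": 0}, {"gripper": 85, "x": 0, "y": 0, "z": 0, "rx": 0, "ry": 0, "rz": 0}]}}

```text
clock: 10.3
position: [0.4998, -0.1625, 0.1769]
orientation: [-0.0, 0.76, 0.65, -0.0]
ft_force: [0.0, -0.6, 0.6]
opening: 0.085
grip_force: 0.0
```

On target. Next I descend 62 mm and close.

>>> {"fn": "carry_out", "kwargs": {"motion": [{"gripper": 85, "x": 0, "y": 0, "z": 20, "rx": 0, "ry": 0, "rz": 0}, {"gripper": 85, "x": 0, "y": 0, "z": 25, "rx": 0, "ry": 0, "rz": 0}, {"gripper": 85, "x": 0, "y": 0, "z": 17, "rx": 0, "ry": 0, "rz": 0}, {"gripper": 85, "x": 0, "y": 0, "z": 0, "rx": 0, "ry": 0, "rz": 0}, {"gripper": 20, "x": 0, "y": 0, "z": 0, "rx": 0, "ry": 0, "rz": 0}, {"gripper": 20, "x": 0, "y": 0, "z": 0, "rx": 0, "ry": 0, "rz": 0}, {"gripper": 20, "x": 0, "y": 0, "z": 0, "rx": 0, "ry": 0, "rz": 0}, {"gripper": 20, "x": 0, "y": 0, "z": 0, "rx": 0, "ry": 0, "rz": 0}, {"gripper": 20, "x": 0, "y": 0, "z": 0, "rx": 0, "ry": 0, "rz": 0}, {"gripper": 20, "x": 0, "y": 0, "z": 0, "rx": 0, "ry": 0, "rz": 0}, {"gripper": 20, "x": 0, "y": 0, "z": 0, "rx": 0, "ry": 0, "rz": 0}, {"gripper": 20, "x": 0, "y": 0, "z": 0, "rx": 0, "ry": 0, "rz": 0}]}}

```text
clock: 11.3
position: [0.5008, -0.1632, 0.1163]
orientation: [0.001, 0.76, 0.65, 0.001]
ft_force: [-0.9, 0.7, 7.2]
opening: 0.0328
grip_force: 59.3
```

>>> {"fn": "carry_out", "kwargs": {"motion": [{"gripper": 20, "x": 0, "y": 0, "z": 0, "rx": 0, "ry": 0, "rz": 0}, {"gripper": 20, "x": 0, "y": 0, "z": 0, "rx": 0, "ry": 0, "rz": 0}]}}

```text
clock: 11.47
position: [0.5007, -0.1632, 0.1162]
orientation: [0.001, 0.76, 0.65, 0.001]
ft_force: [-1.1, 0.4, 6.4]
opening: 0.0327
grip_force: 59.3
```

>>> {"fn": "carry_out", "kwargs": {"motion": [{"gripper": 20, "x": 0, "y": 0, "z": -15, "rx": 0, "ry": 0, "rz": 0}, {"gripper": 20, "x": 0, "y": 0, "z": -30, "rx": 0, "ry": 0, "rz": 0}, {"gripper": 20, "x": 0, "y": 0, "z": -30, "rx": 0, "ry": 0, "rz": 0}, {"gripper": 20, "x": 0, "y": 0, "z": -30, "rx": 0, "ry": 0, "rz": 0}, {"gripper": 20, "x": 0, "y": 0, "z": -25, "rx": 0, "ry": 0, "rz": -5.4}, {"gripper": 20, "x": 0, "y": 0, "z": 0, "rx": 0, "ry": 0, "rz": -5.4}, {"gripper": 20, "x": 0, "y": 0, "z": 0, "rx": 0, "ry": 0, "rz": -5.4}, {"gripper": 20, "x": 0, "y": 0, "z": 0, "rx": 0, "ry": 0, "rz": -5.4}, {"gripper": 20, "x": 0, "y": 0, "z": 0, "rx": 0, "ry": 0, "rz": 0}]}}

```text
clock: 12.22
position: [0.4997, -0.1627, 0.245]
orientation: [0.001, 0.623, 0.782, 0.0]
ft_force: [0.1, -0.1, -0.3]
opening: 0.0328
grip_force: 59.7
```

>>> {"fn": "carry_out", "kwargs": {"motion": [{"gripper": 20, "x": 20, "y": 9, "z": 0, "rx": 0, "ry": 0, "rz": 0}, {"gripper": 20, "x": 30, "y": 13, "z": 0, "rx": 0, "ry": 0, "rz": 0}, {"gripper": 20, "x": 32, "y": 14, "z": 0, "rx": 0, "ry": 0, "rz": 0}, {"gripper": 20, "x": 32, "y": 14, "z": 0, "rx": 0, "ry": 0, "rz": 0}, {"gripper": 20, "x": 32, "y": 14, "z": 0, "rx": 0, "ry": 0, "rz": 0}, {"gripper": 20, "x": 32, "y": 14, "z": 0, "rx": 0, "ry": 0, "rz": 0}, {"gripper": 20, "x": 32, "y": 14, "z": 0, "rx": 0, "ry": 0, "rz": 0}, {"gripper": 20, "x": 32, "y": 14, "z": 0, "rx": 0, "ry": 0, "rz": 0}, {"gripper": 20, "x": 26, "y": 12, "z": 0, "rx": 0, "ry": 0, "rz": 0}, {"gripper": 20, "x": 14.8, "y": 6.8, "z": 0, "rx": 0, "ry": 0, "rz": 0}, {"gripper": 20, "x": 0, "y": 0, "z": 0, "rx": 0, "ry": 0, "rz": 0}, {"gripper": 20, "x": 0, "y": 0, "z": 0, "rx": 0, "ry": 0, "rz": 0}]}}

```text
clock: 13.22
position: [0.559, 0.1415, 0.2441]
orientation: [-0.0, 0.625, 0.781, -0.0]
ft_force: [-0.0, -0.6, -0.9]
opening: 0.0325
grip_force: 59.8
```

```bash
cat > held.py <<'E'
from m import *
import sys
h=float(sys.argv[1])
s=observe();print(s['clock'],s['position']*1000,psi(),s['ft_force'],s['opening'])
p,d=capture('wrist');P=pts('wrist',d);c,f=cam('wrist')
q=P.reshape(-1,3);zt=s['position'][2]
R=tcp()[1];l=(q-s['position'])@R
k=(abs(l[:,0])<.03)&(abs(l[:,1])<.013)&(l[:,2]>.015)&(l[:,2]<.06)&(d.reshape(-1)>0)
z=q[k][:,2];t=np.percentile(z,90);w=q[k][abs(z-t)<.003];print('top z',np.median(w[:,2])*1000,len(w),'bottom',np.median(w[:,2])*1000-h,'mean local x,y',l[k][abs(z-t)<.003].mean(0)*1000)
save(sys.argv[2],p)
E
python3 held.py 72 w5.png
```

```text
13.2167 [558.95097308 141.46854804 244.10715982] (np.float64(102.67776040254144), array([-3.74894959e-04, -3.09384807e-04, -9.99999882e-01])) [-0.04445524 -0.56635658 -0.92969898] 0.03248614913826681
top z 208.24064080333707 5714 bottom 136.24064080333707 mean local x,y [ 1.06276642  0.04653673 35.89284076]
```

View pics/w5.png

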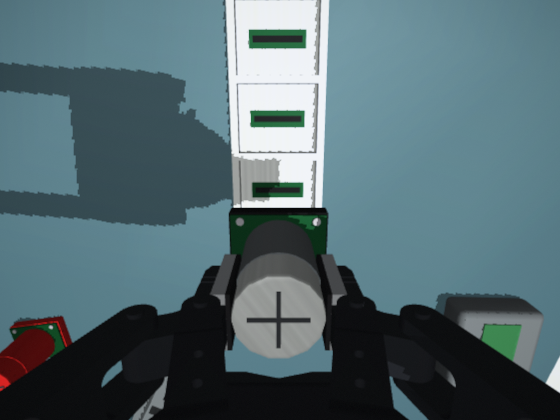

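The capacitor is held upright and square at (280,315), with the three free bays ahead. Next I lower it.

>>> {"fn": "carry_out", "kwargs": {"motion": [{"gripper": 20, "x": 0, "y": 0, "z": 15, "rx": 0, "ry": 0, "rz": 0}, {"gripper": 20, "x": 0, "y": 0, "z": 25, "rx": 0, "ry": 0, "rz": 0}, {"gripper": 20, "x": 0, "y": 0, "z": 30, "rx": 0, "ry": 0, "rz": 0}, {"gripper": 20, "x": 0, "y": 0, "z": 25, "rx": 0, "ry": 0, "rz": 0}, {"gripper": 20, "x": 0, "y": 0, "z": 15, "rx": 0, "ry": 0, "rz": 0}, {"gripper": 20, "x": 0, "y": 0, "z": 8, "rx": 0, "ry": 0, "rz": 0}, {"gripper": 20, "x": 0, "y": 0, "z": 5, "rx": 0, "ry": 0, "rz": 0}, {"gripper": 20, "x": 0, "y": 0, "z": 4, "rx": 0, "ry": 0, "rz": 0}, {"gripper": 20, "x": 0, "y": 0, "z": 1, "rx": 0, "ry": 0, "rz": 0}, {"gripper": 20, "x": 0, "y": 0, "z": 0, "rx": 0, "ry": 0, "rz": 0}, {"gripper": 20, "x": 0, "y": 0, "z": 0, "rx": 0, "ry": 0, "rz": 0}, {"gripper": 20, "x": 0, "y": 0, "z": 0, "rx": 0, "ry": 0, "rz": 0}]}}

```text
clock: 14.27
position: [0.5598, 0.1408, 0.1173]
orientation: [0.001, 0.625, 0.781, 0.001]
ft_force: [-0.3, -0.7, 0.4]
opening: 0.0329
grip_force: 59.8
```

>>> {"fn": "carry_out", "kwargs": {"motion": [{"gripper": 20, "x": 0, "y": 0, "z": 0.7, "rx": 0, "ry": 0, "rz": 0}, {"gripper": 20, "x": 0, "y": 0, "z": 0.7, "rx": 0, "ry": 0, "rz": 0}, {"gripper": 20, "x": 0, "y": 0, "z": 0, "rx": 0, "ry": 0, "rz": 0}, {"gripper": 20, "x": 0, "y": 0, "z": 0, "rx": 0, "ry": 0, "rz": 0}, {"gripper": 20, "x": 0, "y": 0, "z": 0, "rx": 0, "ry": 0, "rz": 0}]}}

```text
clock: 14.68
position: [0.5591, 0.1407, 0.1148]
orientation: [-0.0, 0.625, 0.781, -0.0]
ft_force: [0.4, -0.5, -2.1]
opening: 0.0328
grip_force: 59.8
```

>>> {"fn": "carry_out", "kwargs": {"motion": [{"gripper": 20, "x": 0, "y": 0, "z": 0.6, "rx": 0, "ry": 0, "rz": 0}, {"gripper": 20, "x": 0, "y": 0, "z": 0.6, "rx": 0, "ry": 0, "rz": 0}, {"gripper": 20, "x": 0, "y": 0, "z": 0, "rx": 0, "ry": 0, "rz": 0}, {"gripper": 20, "x": 0, "y": 0, "z": 0, "rx": 0, "ry": 0, "rz": 0}, {"gripper": 20, "x": 0, "y": 0, "z": 0, "rx": 0, "ry": 0, "rz": 0}]}}

```text
clock: 15.1
position: [0.5591, 0.1406, 0.1136]
orientation: [-0.0, 0.625, 0.781, -0.0]
ft_force: [-0.1, -0.1, -0.7]
opening: 0.0327
grip_force: 59.8
```

>>> {"fn": "carry_out", "kwargs": {"motion": [{"gripper": 20, "x": 0, "y": 0, "z": 0.5, "rx": 0, "ry": 0, "rz": 0}, {"gripper": 20, "x": 0, "y": 0, "z": 0.5, "rx": 0, "ry": 0, "rz": 0}, {"gripper": 20, "x": 0, "y": 0, "z": 0, "rx": 0, "ry": 0, "rz": 0}, {"gripper": 20, "x": 0, "y": 0, "z": 0, "rx": 0, "ry": 0, "rz": 0}, {"gripper": 20, "x": 0, "y": 0, "z": 0, "rx": 0, "ry": 0, "rz": 0}]}}

```text
clock: 15.52
position: [0.5592, 0.1407, 0.1133]
orientation: [0.0, 0.625, 0.781, 0.0]
ft_force: [-3.6, -0.6, 5.7]
opening: 0.0329
grip_force: 60.5
```

>>> {"fn": "carry_out", "kwargs": {"motion": [{"gripper": 60, "x": 0, "y": 0, "z": 0, "rx": 0, "ry": 0, "rz": 0}, {"gripper": 85, "x": 0, "y": 0, "z": 0, "rx": 0, "ry": 0, "rz": 0}, {"gripper": 85, "x": 0, "y": 0, "z": 0, "rx": 0, "ry": 0, "rz": 0}, {"gripper": 85, "x": 0, "y": 0, "z": 0, "rx": 0, "ry": 0, "rz": 0}, {"gripper": 85, "x": 0, "y": 0, "z": 0, "rx": 0, "ry": 0, "rz": 0}, {"gripper": 85, "x": 0, "y": 0, "z": -10, "rx": 0, "ry": 0, "rz": 0}, {"gripper": 85, "x": 0, "y": 0, "z": -35, "rx": 0, "ry": 0, "rz": 0}, {"gripper": 85, "x": 0, "y": 0, "z": -40, "rx": 0, "ry": 0, "rz": 0}, {"gripper": 85, "x": 0, "y": 0, "z": -35, "rx": 0, "ry": 0, "rz": 5.22}, {"gripper": 85, "x": 0, "y": 0, "z": -10, "rx": 0, "ry": 0, "rz": 5.22}, {"gripper": 85, "x": 0, "y": 0, "z": 0, "rx": 0, "ry": 0, "rz": 5.22}, {"gripper": 85, "x": 0, "y": 0, "z": 0, "rx": 0, "ry": 0, "rz": 5.22}]}}

```text
clock: 16.52
position: [0.5601, 0.1408, 0.2457]
orientation: [0.001, 0.757, 0.653, 0.002]
ft_force: [-0.1, -0.6, -0.9]
opening: 0.085
grip_force: 0.0
```

>>> {"fn": "carry_out", "kwargs": {"motion": [{"gripper": 85, "x": -25, "y": -1.3, "z": 0, "rx": 0, "ry": 0, "rz": 0}, {"gripper": 85, "x": -35, "y": -1.9, "z": 0, "rx": 0, "ry": 0, "rz": 0}, {"gripper": 85, "x": -35, "y": -1.9, "z": 0, "rx": 0, "ry": 0, "rz": 0}, {"gripper": 85, "x": -35, "y": -1.9, "z": 0, "rx": 0, "ry": 0, "rz": 0}, {"gripper": 85, "x": -35, "y": -1.9, "z": 0, "rx": 0, "ry": 0, "rz": 0}, {"gripper": 85, "x": -35, "y": -1.9, "z": 0, "rx": 0, "ry": 0, "rz": 0}, {"gripper": 85, "x": -35, "y": -1.9, "z": 0, "rx": 0, "ry": 0, "rz": 0}, {"gripper": 85, "x": -35, "y": -1.9, "z": 0, "rx": 0, "ry": 0, "rz": 0}, {"gripper": 85, "x": -35, "y": -1.9, "z": 0, "rx": 0, "ry": 0, "rz": 0}, {"gripper": 85, "x": -35, "y": -1.9, "z": 0, "rx": 0, "ry": 0, "rz": 0}, {"gripper": 85, "x": -30.5, "y": -1.7, "z": 0, "rx": 0, "ry": 0, "rz": 0}, {"gripper": 85, "x": 0, "y": 0, "z": 0, "rx": 0, "ry": 0, "rz": 0}]}}

```text
clock: 17.52
position: [0.4853, -0.2281, 0.2437]
orientation: [0.001, 0.757, 0.653, -0.001]
ft_force: [0.1, 0.0, 0.1]
opening: 0.0848
grip_force: 0.0
```

>>> {"fn": "carry_out", "kwargs": {"motion": [{"gripper": 85, "x": 0, "y": 0, "z": 15, "rx": 0, "ry": 0, "rz": 0}, {"gripper": 85, "x": 0, "y": 0, "z": 15, "rx": 0, "ry": 0, "rz": 0}, {"gripper": 85, "x": 0, "y": 0, "z": 0, "rx": 0, "ry": 0, "rz": 0}, {"gripper": 85, "x": 0, "y": 0, "z": 0, "rx": 0, "ry": 0, "rz": 0}]}}

```text
clock: 17.85
position: [0.486, -0.2227, 0.2123]
orientation: [-0.001, 0.756, 0.655, -0.0]
ft_force: [0.5, 0.3, 0.9]
opening: 0.0848
grip_force: 0.0
```

Run:
```python
from m import *
s=observe();print(s['clock'],s['position']*1000,psi())
p,d=capture('wrist');P=pts('wrist',d);save('w6.png',p)
q=P.reshape(-1,3);k=(abs(q[:,2]-.0705)<.004)&(np.hypot(q[:,0]-.4863,q[:,1]+.2231)<.03);print('relay',k.sum(),rect(q[k]))
```

```text
17.85 [ 486.04321923 -222.6753944   212.3359904 ] (np.float64(81.82943099130011), array([-1.58386708e-03,  9.89126230e-04, -9.99998256e-01]))
relay 2245 ((487.2811279296875, -222.8968048095703), (34.17449951171875, 28.022363662719727), 81.56385040283203)
```

View pics/w6.png

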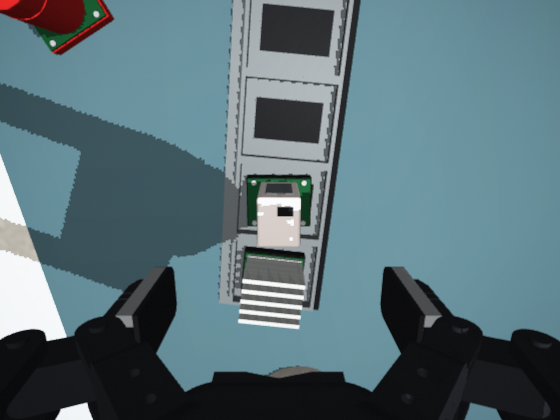

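The relay at (278,220) is square to the fingers and centred between them, and the first two stand bays are empty. Next I descend 105 mm and grip.

>>> {"fn": "carry_out", "kwargs": {"motion": [{"gripper": 85, "x": 0, "y": 1, "z": 20, "rx": 0, "ry": 0, "rz": 0}, {"gripper": 85, "x": 0, "y": 0, "z": 30, "rx": 0, "ry": 0, "rz": 0}, {"gripper": 85, "x": 0, "y": 0, "z": 30, "rx": 0, "ry": 0, "rz": 0}, {"gripper": 85, "x": 0, "y": 0, "z": 15, "rx": 0, "ry": 0, "rz": 0}, {"gripper": 85, "x": 0, "y": 0, "z": 10, "rx": 0, "ry": 0, "rz": 0}, {"gripper": 85, "x": 0, "y": 0, "z": 0, "rx": 0, "ry": 0, "rz": 0}, {"gripper": 85, "x": 0, "y": 0, "z": 0, "rx": 0, "ry": 0, "rz": 0}]}}

```text
clock: 18.48
position: [0.4881, -0.2235, 0.1087]
orientation: [0.0, 0.756, 0.655, 0.0]
ft_force: [0.6, -0.1, 1.8]
opening: 0.0849
grip_force: 0.0
```

>>> {"fn": "carry_out", "kwargs": {"motion": [{"gripper": 15, "x": 0, "y": 0, "z": 0, "rx": 0, "ry": 0, "rz": 0}, {"gripper": 15, "x": 0, "y": 0, "z": 0, "rx": 0, "ry": 0, "rz": 0}, {"gripper": 15, "x": 0, "y": 0, "z": 0, "rx": 0, "ry": 0, "rz": 0}, {"gripper": 15, "x": 0, "y": 0, "z": 0, "rx": 0, "ry": 0, "rz": 0}, {"gripper": 15, "x": 0, "y": 0, "z": 0, "rx": 0, "ry": 0, "rz": 0}, {"gripper": 15, "x": 0, "y": 0, "z": 0, "rx": 0, "ry": 0, "rz": 0}, {"gripper": 15, "x": 0, "y": 0, "z": 0, "rx": 0, "ry": 0, "rz": 0}, {"gripper": 15, "x": 0, "y": 0, "z": 0, "rx": 0, "ry": 0, "rz": 0}, {"gripper": 15, "x": 0, "y": 0, "z": 0, "rx": 0, "ry": 0, "rz": 0}, {"gripper": 15, "x": 0, "y": 0, "z": 0, "rx": 0, "ry": 0, "rz": 0}]}}

```text
clock: 19.32
position: [0.488, -0.2237, 0.1085]
orientation: [0.001, 0.756, 0.655, 0.0]
ft_force: [-0.7, 0.4, 6.2]
opening: 0.0271
grip_force: 60.0
```

>>> {"fn": "carry_out", "kwargs": {"motion": [{"gripper": 15, "x": 0, "y": 0, "z": -15, "rx": 0, "ry": 0, "rz": 0}, {"gripper": 15, "x": 0, "y": 0, "z": -30, "rx": 0, "ry": 0, "rz": 0}, {"gripper": 15, "x": 0, "y": 0, "z": -35, "rx": 0, "ry": 0, "rz": 0}, {"gripper": 15, "x": 0, "y": 0, "z": -30, "rx": 0, "ry": 0, "rz": 0}, {"gripper": 15, "x": 0, "y": 0, "z": -25, "rx": 0, "ry": 0, "rz": -5.23}, {"gripper": 15, "x": 0, "y": 0, "z": 0, "rx": 0, "ry": 0, "rz": -5.23}, {"gripper": 15, "x": 0, "y": 0, "z": 0, "rx": 0, "ry": 0, "rz": -5.23}, {"gripper": 15, "x": 0, "y": 0, "z": 0, "rx": 0, "ry": 0, "rz": -5.23}, {"gripper": 15, "x": 0, "y": 0, "z": 0, "rx": 0, "ry": 0, "rz": 0}]}}

```text
clock: 20.07
position: [0.4873, -0.2232, 0.2423]
orientation: [-0.0, 0.623, 0.783, -0.0]
ft_force: [-0.2, -0.3, -2.1]
opening: 0.0274
grip_force: 59.3
```

>>> {"fn": "carry_out", "kwargs": {"motion": [{"gripper": 15, "x": 20, "y": 7.5, "z": 0, "rx": 0, "ry": 0, "rz": 0}, {"gripper": 15, "x": 35, "y": 13, "z": 0, "rx": 0, "ry": 0, "rz": 0}, {"gripper": 15, "x": 35, "y": 13, "z": 0, "rx": 0, "ry": 0, "rz": 0}, {"gripper": 15, "x": 35, "y": 13, "z": 0, "rx": 0, "ry": 0, "rz": 0}, {"gripper": 15, "x": 35, "y": 13, "z": 0, "rx": 0, "ry": 0, "rz": 0}, {"gripper": 15, "x": 35, "y": 13, "z": 0, "rx": 0, "ry": 0, "rz": 0}, {"gripper": 15, "x": 35, "y": 13, "z": 0, "rx": 0, "ry": 0, "rz": 0}, {"gripper": 15, "x": 35, "y": 13, "z": 0, "rx": 0, "ry": 0, "rz": 0}, {"gripper": 15, "x": 35, "y": 13, "z": 0, "rx": 0, "ry": 0, "rz": 0}, {"gripper": 15, "x": 35, "y": 13, "z": 0, "rx": 0, "ry": 0, "rz": 0}, {"gripper": 15, "x": 35, "y": 13, "z": 0, "rx": 0, "ry": 0, "rz": 0}, {"gripper": 15, "x": 31.4, "y": 12.4, "z": 0, "rx": 0, "ry": 0, "rz": 0}]}}

```text
clock: 21.07
position: [0.5447, 0.2035, 0.242]
orientation: [-0.0, 0.625, 0.78, -0.0]
ft_force: [0.4, -0.4, -2.0]
opening: 0.0272
grip_force: 59.3
```

>>> {"fn": "carry_out", "kwargs": {"motion": [{"gripper": 15, "x": 0, "y": 0, "z": 0, "rx": 0, "ry": 0, "rz": 0}, {"gripper": 15, "x": 0, "y": 0, "z": 0, "rx": 0, "ry": 0, "rz": 0}, {"gripper": 15, "x": 0, "y": 0, "z": 0, "rx": 0, "ry": 0, "rz": 0}]}}

```text
clock: 21.32
position: [0.5448, 0.201, 0.2419]
orientation: [-0.0, 0.625, 0.781, -0.001]
ft_force: [0.4, -0.3, -0.3]
opening: 0.0274
grip_force: 59.5
```

```bash
python3 held.py 62 w7.png
```

```text
21.3167 [544.78532675 201.00702084 241.85025135] (np.float64(102.67851087484524), array([-1.29713655e-03, -8.48683805e-04, -9.99998799e-01])) [ 0.43760078 -0.32168074 -0.31294605] 0.0273961036353728
top z 204.00712461228198 6316 bottom 142.00712461228198 mean local x,y [1.63636486e+00 3.76136274e-02 3.78539377e+01]
```

View pics/w7.png

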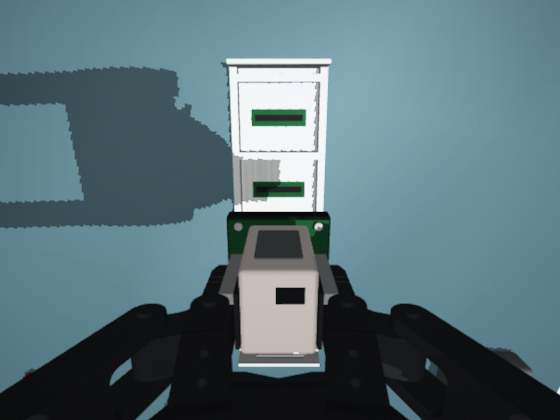

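The relay is held square at (280,300), with bays +31 and +93 free ahead. The underside is 136 mm above the floor, so I lower it.

>>> {"fn": "carry_out", "kwargs": {"motion": [{"gripper": 15, "x": 0, "y": 0, "z": 15, "rx": 0, "ry": 0, "rz": 0}, {"gripper": 15, "x": 0, "y": 0, "z": 30, "rx": 0, "ry": 0, "rz": 0}, {"gripper": 15, "x": 0, "y": 0, "z": 30, "rx": 0, "ry": 0, "rz": 0}, {"gripper": 15, "x": 0, "y": 0, "z": 25, "rx": 0, "ry": 0, "rz": 0}, {"gripper": 15, "x": 0, "y": 0, "z": 15, "rx": 0, "ry": 0, "rz": 0}, {"gripper": 15, "x": 0, "y": 0, "z": 8, "rx": 0, "ry": 0, "rz": 0}, {"gripper": 15, "x": 0, "y": 0, "z": 5, "rx": 0, "ry": 0, "rz": 0}, {"gripper": 15, "x": 0, "y": 0, "z": 3, "rx": 0, "ry": 0, "rz": 0}, {"gripper": 15, "x": 0, "y": 0, "z": 2, "rx": 0, "ry": 0, "rz": 0}, {"gripper": 15, "x": 0, "y": 0, "z": 0, "rx": 0, "ry": 0, "rz": 0}, {"gripper": 15, "x": 0, "y": 0, "z": 0, "rx": 0, "ry": 0, "rz": 0}, {"gripper": 15, "x": 0, "y": 0, "z": 0, "rx": 0, "ry": 0, "rz": 0}]}}

```text
clock: 22.37
position: [0.5458, 0.2014, 0.1107]
orientation: [0.001, 0.624, 0.781, 0.001]
ft_force: [0.0, 0.2, -0.3]
opening: 0.0271
grip_force: 59.5
```

>>> {"fn": "carry_out", "kwargs": {"motion": [{"gripper": 15, "x": 0, "y": 0, "z": 0.7, "rx": 0, "ry": 0, "rz": 0}, {"gripper": 15, "x": 0, "y": 0, "z": 0.7, "rx": 0, "ry": 0, "rz": 0}, {"gripper": 15, "x": 0, "y": 0, "z": 0, "rx": 0, "ry": 0, "rz": 0}, {"gripper": 15, "x": 0, "y": 0, "z": 0, "rx": 0, "ry": 0, "rz": 0}, {"gripper": 15, "x": 0, "y": 0, "z": 0, "rx": 0, "ry": 0, "rz": 0}]}}

```text
clock: 22.78
position: [0.5451, 0.2012, 0.1082]
orientation: [-0.0, 0.624, 0.781, -0.0]
ft_force: [1.3, 0.1, -1.2]
opening: 0.027
grip_force: 59.5
```

>>> {"fn": "carry_out", "kwargs": {"motion": [{"gripper": 15, "x": 0, "y": 0, "z": 1, "rx": 0, "ry": 0, "rz": 0}, {"gripper": 15, "x": 0, "y": 0, "z": 0.8, "rx": 0, "ry": 0, "rz": 0}, {"gripper": 15, "x": 0, "y": 0, "z": 0.5, "rx": 0, "ry": 0, "rz": 0}, {"gripper": 15, "x": 0, "y": 0, "z": 0, "rx": 0, "ry": 0, "rz": 0}, {"gripper": 15, "x": 0, "y": 0, "z": 0, "rx": 0, "ry": 0, "rz": 0}, {"gripper": 15, "x": 0, "y": 0, "z": 0, "rx": 0, "ry": 0, "rz": 0}]}}

```text
clock: 23.28
position: [0.5451, 0.2012, 0.1059]
orientation: [-0.0, 0.624, 0.781, -0.0]
ft_force: [-0.2, -0.1, -0.8]
opening: 0.0273
grip_force: 59.5
```

>>> {"fn": "carry_out", "kwargs": {"motion": [{"gripper": 15, "x": 0, "y": 0, "z": 0.4, "rx": 0, "ry": 0, "rz": 0}, {"gripper": 15, "x": 0, "y": 0, "z": 0.4, "rx": 0, "ry": 0, "rz": 0}, {"gripper": 15, "x": 0, "y": 0, "z": 0, "rx": 0, "ry": 0, "rz": 0}, {"gripper": 15, "x": 0, "y": 0, "z": 0, "rx": 0, "ry": 0, "rz": 0}]}}

```text
clock: 23.62
position: [0.5453, 0.2012, 0.1055]
orientation: [0.0, 0.624, 0.781, 0.0]
ft_force: [-2.4, -0.4, 4.3]
opening: 0.0272
grip_force: 60.1
```

>>> {"fn": "carry_out", "kwargs": {"motion": [{"gripper": 60, "x": 0, "y": 0, "z": 0, "rx": 0, "ry": 0, "rz": 0}, {"gripper": 85, "x": 0, "y": 0, "z": 0, "rx": 0, "ry": 0, "rz": 0}, {"gripper": 85, "x": 0, "y": 0, "z": 0, "rx": 0, "ry": 0, "rz": 0}, {"gripper": 85, "x": 0, "y": 0, "z": 0, "rx": 0, "ry": 0, "rz": 0}, {"gripper": 85, "x": 0, "y": 0, "z": 0, "rx": 0, "ry": 0, "rz": 0}, {"gripper": 85, "x": 0, "y": 0, "z": -10, "rx": 0, "ry": 0, "rz": 0}, {"gripper": 85, "x": 0, "y": 0, "z": -35, "rx": 0, "ry": 0, "rz": 0}, {"gripper": 85, "x": 0, "y": 0, "z": -40, "rx": 0, "ry": 0, "rz": 5.44}, {"gripper": 85, "x": 0, "y": 0, "z": -40, "rx": 0, "ry": 0, "rz": 5.44}, {"gripper": 85, "x": 0, "y": 0, "z": -15, "rx": 0, "ry": 0, "rz": 5.44}, {"gripper": 85, "x": 0, "y": 0, "z": 0, "rx": 0, "ry": 0, "rz": 5.44}, {"gripper": 85, "x": 0, "y": 0, "z": 0, "rx": 0, "ry": 0, "rz": 5.44}]}}

```text
clock: 24.62
position: [0.5464, 0.2015, 0.2488]
orientation: [0.001, 0.792, 0.611, 0.002]
ft_force: [0.2, -0.5, -0.5]
opening: 0.0849
grip_force: 0.0
```

>>> {"fn": "carry_out", "kwargs": {"motion": [{"gripper": 85, "x": -38, "y": 4, "z": 0, "rx": 0, "ry": 0, "rz": 0}, {"gripper": 85, "x": -38, "y": 4, "z": 0, "rx": 0, "ry": 0, "rz": 0}, {"gripper": 85, "x": -38, "y": 4, "z": 0, "rx": 0, "ry": 0, "rz": 0}, {"gripper": 85, "x": -38, "y": 4, "z": 0, "rx": 0, "ry": 0, "rz": 0}, {"gripper": 85, "x": -38, "y": 4, "z": 0, "rx": 0, "ry": 0, "rz": 0}, {"gripper": 85, "x": -38, "y": 4, "z": 0, "rx": 0, "ry": 0, "rz": 0}, {"gripper": 85, "x": -38, "y": 4, "z": 0, "rx": 0, "ry": 0, "rz": 0}, {"gripper": 85, "x": -38, "y": 4, "z": 0, "rx": 0, "ry": 0, "rz": 0}, {"gripper": 85, "x": -38, "y": 4, "z": 0, "rx": 0, "ry": 0, "rz": 0}, {"gripper": 85, "x": -38, "y": 4, "z": 0, "rx": 0, "ry": 0, "rz": 0}, {"gripper": 85, "x": -38, "y": 4, "z": 0, "rx": 0, "ry": 0, "rz": 0}, {"gripper": 85, "x": -38, "y": 4, "z": 0, "rx": 0, "ry": 0, "rz": 0}]}}

```text
clock: 25.62
position: [0.4772, -0.2542, 0.2462]
orientation: [0.001, 0.79, 0.612, 0.0]
ft_force: [0.2, 0.0, 0.4]
opening: 0.0852
grip_force: 0.0
```

>>> {"fn": "carry_out", "kwargs": {"motion": [{"gripper": 85, "x": -22.8, "y": 3.1, "z": 0, "rx": 0, "ry": 0, "rz": 0}, {"gripper": 85, "x": -10, "y": 0, "z": 0, "rx": 0, "ry": 0, "rz": 0}, {"gripper": 85, "x": 0, "y": 0, "z": 15, "rx": 0, "ry": 0, "rz": 0}, {"gripper": 85, "x": 0, "y": 0, "z": 15, "rx": 0, "ry": 0, "rz": 0}, {"gripper": 85, "x": 0, "y": 0, "z": 0, "rx": 0, "ry": 0, "rz": 0}, {"gripper": 85, "x": 0, "y": 0, "z": 0, "rx": 0, "ry": 0, "rz": 0}]}}

```text
clock: 26.12
position: [0.4722, -0.2839, 0.2146]
orientation: [-0.001, 0.79, 0.613, -0.0]
ft_force: [-0.5, -0.3, -0.6]
opening: 0.0852
grip_force: 0.0
```

Run:
```python
from m import *
s=observe();print(s['clock'],s['position']*1000,psi())
p,d=capture('wrist');P=pts('wrist',d);save('w8.png',p)
q=P.reshape(-1,3);k=(abs(q[:,2]-.0628)<.002)&(np.hypot(q[:,0]-.4721,q[:,1]+.285)<.035);print('hs',k.sum(),rect(q[k]))
pp=p.reshape(-1,3).astype(int);k=(pp[:,1]-pp[:,0]>20)&(pp[:,1]-pp[:,2]>8)&(abs(q[:,2]-.021)<.004)&(np.hypot(q[:,0]-.4721,q[:,1]+.285)<.04);print('board',k.sum(),rect(q[k]))
```

```text
26.1167 [ 472.21352122 -283.9060947   214.64961472] (np.float64(75.57093940269452), array([-0.0016561 ,  0.00148471, -0.99999753]))
hs 1796 ((472.9052429199219, -285.2672119140625), (36.101741790771484, 44.20392608642578), 74.8851547241211)
board 162 ((476.9135437011719, -268.4077453613281), (5.07621431350708, 47.92022705078125), 75.15321350097656)
```

View pics/w8.png

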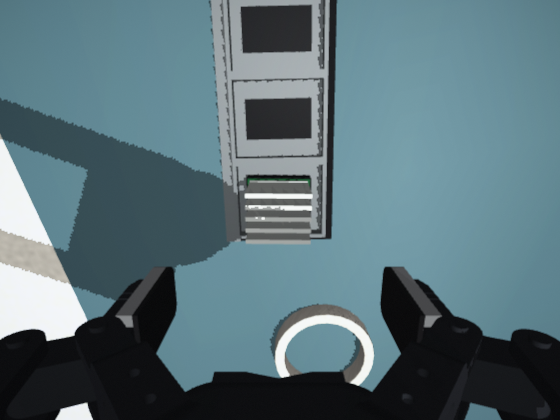

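The heatsink at (279,210) is square to the fingers, with a 1 mm correction needed. The tape roll at (323,345) is clear of the fingers.

>>> {"fn": "carry_out", "kwargs": {"motion": [{"gripper": 85, "x": -1.2, "y": 1, "z": 20, "rx": 0, "ry": 0, "rz": 0.5}, {"gripper": 85, "x": 0, "y": 0, "z": 30, "rx": 0, "ry": 0, "rz": 0}, {"gripper": 85, "x": 0, "y": 0, "z": 30, "rx": 0, "ry": 0, "rz": 0}, {"gripper": 85, "x": 0, "y": 0, "z": 20, "rx": 0, "ry": 0, "rz": 0}, {"gripper": 85, "x": 0, "y": 0, "z": 14, "rx": 0, "ry": 0, "rz": 0}, {"gripper": 85, "x": 0, "y": 0, "z": 0, "rx": 0, "ry": 0, "rz": 0}, {"gripper": 85, "x": 0, "y": 0, "z": 0, "rx": 0, "ry": 0, "rz": 0}]}}

```text
clock: 26.75
position: [0.4736, -0.2859, 0.1017]
orientation: [-0.0, 0.793, 0.609, -0.0]
ft_force: [0.3, 0.3, -0.2]
opening: 0.0853
grip_force: 0.0
```

>>> {"fn": "carry_out", "kwargs": {"motion": [{"gripper": 30, "x": 0, "y": 0, "z": 0, "rx": 0, "ry": 0, "rz": 0}, {"gripper": 30, "x": 0, "y": 0, "z": 0, "rx": 0, "ry": 0, "rz": 0}, {"gripper": 30, "x": 0, "y": 0, "z": 0, "rx": 0, "ry": 0, "rz": 0}, {"gripper": 30, "x": 0, "y": 0, "z": 0, "rx": 0, "ry": 0, "rz": 0}, {"gripper": 30, "x": 0, "y": 0, "z": 0, "rx": 0, "ry": 0, "rz": 0}, {"gripper": 30, "x": 0, "y": 0, "z": 0, "rx": 0, "ry": 0, "rz": 0}, {"gripper": 30, "x": 0, "y": 0, "z": 0, "rx": 0, "ry": 0, "rz": 0}, {"gripper": 30, "x": 0, "y": 0, "z": 0, "rx": 0, "ry": 0, "rz": 0}, {"gripper": 30, "x": 0, "y": 0, "z": 0, "rx": 0, "ry": 0, "rz": 0}]}}

```text
clock: 27.5
position: [0.4742, -0.287, 0.1029]
orientation: [0.001, 0.793, 0.609, 0.0]
ft_force: [-0.9, 0.5, 7.5]
opening: 0.0431
grip_force: 61.8
```

>>> {"fn": "carry_out", "kwargs": {"motion": [{"gripper": 30, "x": 0, "y": 0, "z": -15, "rx": 0, "ry": 0, "rz": 0}, {"gripper": 30, "x": 0, "y": 0, "z": -30, "rx": 0, "ry": 0, "rz": 0}, {"gripper": 30, "x": 0, "y": 0, "z": -35, "rx": 0, "ry": 0, "rz": 0}, {"gripper": 30, "x": 0, "y": 0, "z": -35, "rx": 0, "ry": 0, "rz": 0}, {"gripper": 30, "x": 0, "y": 0, "z": -25, "rx": 0, "ry": 0, "rz": -5.53}, {"gripper": 30, "x": 0, "y": 0, "z": 0, "rx": 0, "ry": 0, "rz": -5.53}, {"gripper": 30, "x": 0, "y": 0, "z": 0, "rx": 0, "ry": 0, "rz": -5.53}, {"gripper": 30, "x": 0, "y": 0, "z": 0, "rx": 0, "ry": 0, "rz": -5.53}, {"gripper": 30, "x": 0, "y": 0, "z": 0, "rx": 0, "ry": 0, "rz": -5.53}, {"gripper": 30, "x": 0, "y": 0, "z": 0, "rx": 0, "ry": 0, "rz": 0}]}}

```text
clock: 28.33
position: [0.4732, -0.2862, 0.2413]
orientation: [0.0, 0.623, 0.782, 0.0]
ft_force: [-0.4, -0.3, -1.2]
opening: 0.0431
grip_force: 61.5
```

>>> {"fn": "carry_out", "kwargs": {"motion": [{"gripper": 30, "x": 20, "y": 6.8, "z": 0, "rx": 0, "ry": 0, "rz": 0}, {"gripper": 30, "x": 35, "y": 12, "z": 0, "rx": 0, "ry": 0, "rz": 0}, {"gripper": 30, "x": 35, "y": 12, "z": 0, "rx": 0, "ry": 0, "rz": 0}, {"gripper": 30, "x": 35, "y": 12, "z": 0, "rx": 0, "ry": 0, "rz": 0}, {"gripper": 30, "x": 35, "y": 12, "z": 0, "rx": 0, "ry": 0, "rz": 0}, {"gripper": 30, "x": 35, "y": 12, "z": 0, "rx": 0, "ry": 0, "rz": 0}, {"gripper": 30, "x": 35, "y": 12, "z": 0, "rx": 0, "ry": 0, "rz": 0}, {"gripper": 30, "x": 35, "y": 12, "z": 0, "rx": 0, "ry": 0, "rz": 0}, {"gripper": 30, "x": 35, "y": 12, "z": 0, "rx": 0, "ry": 0, "rz": 0}, {"gripper": 30, "x": 35, "y": 12, "z": 0, "rx": 0, "ry": 0, "rz": 0}, {"gripper": 30, "x": 35, "y": 12, "z": 0, "rx": 0, "ry": 0, "rz": 0}, {"gripper": 30, "x": 35, "y": 12, "z": 0, "rx": 0, "ry": 0, "rz": 0}]}}

```text
clock: 29.33
position: [0.5195, 0.1412, 0.2413]
orientation: [0.0, 0.626, 0.78, 0.0]
ft_force: [0.6, -0.1, -2.8]
opening: 0.043
grip_force: 61.5
```

>>> {"fn": "carry_out", "kwargs": {"motion": [{"gripper": 30, "x": 35, "y": 12, "z": 0, "rx": 0, "ry": 0, "rz": 0}, {"gripper": 30, "x": 35, "y": 12, "z": 0, "rx": 0, "ry": 0, "rz": 0}, {"gripper": 30, "x": 31, "y": 10.5, "z": 0, "rx": 0, "ry": 0, "rz": 0}, {"gripper": 30, "x": 15.4, "y": 4.1, "z": 0, "rx": 0, "ry": 0, "rz": 0}, {"gripper": 30, "x": 0, "y": 0, "z": 0, "rx": 0, "ry": 0, "rz": 0}, {"gripper": 30, "x": 0, "y": 0, "z": 0, "rx": 0, "ry": 0, "rz": 0}, {"gripper": 30, "x": 0, "y": 0, "z": 0, "rx": 0, "ry": 0, "rz": 0}]}}

```text
clock: 29.92
position: [0.5317, 0.2607, 0.2409]
orientation: [0.0, 0.625, 0.78, -0.0]
ft_force: [0.3, 0.2, -2.0]
opening: 0.043
grip_force: 61.5
```

```bash
python3 held.py 54 w9.png
```

```text
29.9167 [531.68026758 260.73667982 240.89653117] (np.float64(102.59656400763822), array([-4.02639044e-04, -6.71934166e-04, -9.99999693e-01])) [ 0.32182516  0.18458392 -2.03977806] 0.043013573332061475
top z 200.22146621634107 4127 bottom 146.22146621634107 mean local x,y [ 2.16776897  0.05688662 40.85083051]
```

View pics/w9.png

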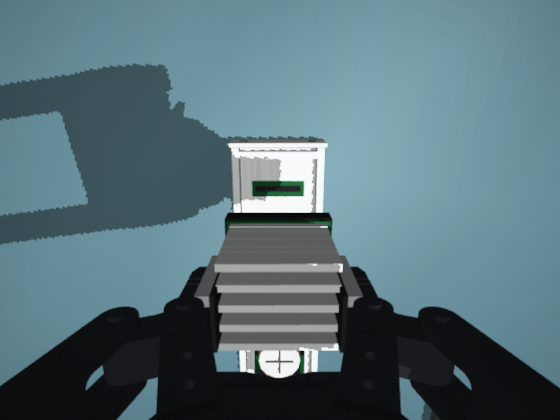

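The heatsink is held square at (280,290), and its bay (+93) is ahead at (278,188), free. Next I lower it.

>>> {"fn": "carry_out", "kwargs": {"motion": [{"gripper": 30, "x": 0, "y": 0, "z": 15, "rx": 0, "ry": 0, "rz": 0}, {"gripper": 30, "x": 0, "y": 0, "z": 30, "rx": 0, "ry": 0, "rz": 0}, {"gripper": 30, "x": 0, "y": 0, "z": 30, "rx": 0, "ry": 0, "rz": 0}, {"gripper": 30, "x": 0, "y": 0, "z": 28, "rx": 0, "ry": 0, "rz": 0}, {"gripper": 30, "x": 0, "y": 0, "z": 15, "rx": 0, "ry": 0, "rz": 0}, {"gripper": 30, "x": 0, "y": 0, "z": 8, "rx": 0, "ry": 0, "rz": 0}, {"gripper": 30, "x": 0, "y": 0, "z": 5, "rx": 0, "ry": 0, "rz": 0}, {"gripper": 30, "x": 0, "y": 0, "z": 3, "rx": 0, "ry": 0, "rz": 0}, {"gripper": 30, "x": 0, "y": 0, "z": 2, "rx": 0, "ry": 0, "rz": 0}, {"gripper": 30, "x": 0, "y": 0, "z": 0, "rx": 0, "ry": 0, "rz": 0}, {"gripper": 30, "x": 0, "y": 0, "z": 0, "rx": 0, "ry": 0, "rz": 0}, {"gripper": 30, "x": 0, "y": 0, "z": 0, "rx": 0, "ry": 0, "rz": 0}]}}

```text
clock: 30.97
position: [0.5324, 0.2616, 0.1062]
orientation: [0.0, 0.625, 0.781, 0.001]
ft_force: [0.2, 0.2, -1.3]
opening: 0.0434
grip_force: 61.5
```

>>> {"fn": "carry_out", "kwargs": {"motion": [{"gripper": 30, "x": 0, "y": 0, "z": 1, "rx": 0, "ry": 0, "rz": 0}, {"gripper": 30, "x": 0, "y": 0, "z": 1, "rx": 0, "ry": 0, "rz": 0}, {"gripper": 30, "x": 0, "y": 0, "z": 0, "rx": 0, "ry": 0, "rz": 0}, {"gripper": 30, "x": 0, "y": 0, "z": 0, "rx": 0, "ry": 0, "rz": 0}, {"gripper": 30, "x": 0, "y": 0, "z": 0, "rx": 0, "ry": 0, "rz": 0}]}}

```text
clock: 31.38
position: [0.5317, 0.2614, 0.1031]
orientation: [-0.0, 0.625, 0.781, -0.0]
ft_force: [-0.3, 0.0, -2.2]
opening: 0.0428
grip_force: 61.5
```

>>> {"fn": "carry_out", "kwargs": {"motion": [{"gripper": 30, "x": 0, "y": 0, "z": 1, "rx": 0, "ry": 0, "rz": 0}, {"gripper": 30, "x": 0, "y": 0, "z": 0.8, "rx": 0, "ry": 0, "rz": 0}, {"gripper": 30, "x": 0, "y": 0, "z": 0.4, "rx": 0, "ry": 0, "rz": 0}, {"gripper": 30, "x": 0, "y": 0, "z": 0, "rx": 0, "ry": 0, "rz": 0}, {"gripper": 30, "x": 0, "y": 0, "z": 0, "rx": 0, "ry": 0, "rz": 0}, {"gripper": 30, "x": 0, "y": 0, "z": 0, "rx": 0, "ry": 0, "rz": 0}]}}

```text
clock: 31.88
position: [0.5318, 0.2614, 0.1009]
orientation: [-0.0, 0.625, 0.781, -0.0]
ft_force: [-0.3, 0.3, -0.6]
opening: 0.0428
grip_force: 61.5
```

>>> {"fn": "carry_out", "kwargs": {"motion": [{"gripper": 30, "x": 0, "y": 0, "z": 0.4, "rx": 0, "ry": 0, "rz": 0}, {"gripper": 30, "x": 0, "y": 0, "z": 0.3, "rx": 0, "ry": 0, "rz": 0}, {"gripper": 30, "x": 0, "y": 0, "z": 0, "rx": 0, "ry": 0, "rz": 0}, {"gripper": 30, "x": 0, "y": 0, "z": 0, "rx": 0, "ry": 0, "rz": 0}]}}

```text
clock: 32.22
position: [0.5318, 0.2613, 0.1002]
orientation: [-0.0, 0.625, 0.781, -0.0]
ft_force: [0.4, -0.1, -2.3]
opening: 0.0429
grip_force: 61.5
```

>>> {"fn": "carry_out", "kwargs": {"motion": [{"gripper": 30, "x": 0, "y": 0, "z": 0.4, "rx": 0, "ry": 0, "rz": 0}, {"gripper": 30, "x": 0, "y": 0, "z": 0.4, "rx": 0, "ry": 0, "rz": 0}, {"gripper": 30, "x": 0, "y": 0, "z": 0, "rx": 0, "ry": 0, "rz": 0}, {"gripper": 30, "x": 0, "y": 0, "z": 0, "rx": 0, "ry": 0, "rz": 0}, {"gripper": 30, "x": 0, "y": 0, "z": 0, "rx": 0, "ry": 0, "rz": 0}]}}

```text
clock: 32.63
position: [0.5319, 0.2614, 0.1]
orientation: [0.0, 0.625, 0.781, 0.0]
ft_force: [-3.9, -1.6, 5.5]
opening: 0.0432
grip_force: 62.2
```

Contact. I'll release, rise, and back off along the row to look at all four.

>>> {"fn": "carry_out", "kwargs": {"motion": [{"gripper": 60, "x": 0, "y": 0, "z": 0, "rx": 0, "ry": 0, "rz": 0}, {"gripper": 85, "x": 0, "y": 0, "z": 0, "rx": 0, "ry": 0, "rz": 0}, {"gripper": 85, "x": 0, "y": 0, "z": 0, "rx": 0, "ry": 0, "rz": 0}, {"gripper": 85, "x": 0, "y": 0, "z": 0, "rx": 0, "ry": 0, "rz": 0}, {"gripper": 85, "x": 0, "y": 0, "z": 0, "rx": 0, "ry": 0, "rz": 0}, {"gripper": 85, "x": 0, "y": 0, "z": -10, "rx": 0, "ry": 0, "rz": 0}, {"gripper": 85, "x": 0, "y": 0, "z": -35, "rx": 0, "ry": 0, "rz": 0}, {"gripper": 85, "x": 0, "y": 0, "z": -40, "rx": 0, "ry": 0, "rz": 0}, {"gripper": 85, "x": 0, "y": 0, "z": -40, "rx": 0, "ry": 0, "rz": 0}, {"gripper": 85, "x": 0, "y": 0, "z": -40, "rx": 0, "ry": 0, "rz": 0}, {"gripper": 85, "x": 0, "y": 0, "z": -35, "rx": 0, "ry": 0, "rz": 0}]}}

```text
clock: 33.55
position: [0.5318, 0.2614, 0.3034]
orientation: [0.001, 0.625, 0.781, 0.001]
ft_force: [1.1, 0.6, -0.0]
opening: 0.0851
grip_force: 0.0
```

>>> {"fn": "carry_out", "kwargs": {"motion": [{"gripper": 85, "x": -25, "y": 0, "z": 0, "rx": 0, "ry": 0, "rz": 0}, {"gripper": 85, "x": -35, "y": 0, "z": 0, "rx": 0, "ry": 0, "rz": 0}, {"gripper": 85, "x": -30, "y": 0, "z": 0, "rx": 0, "ry": 0, "rz": 0}, {"gripper": 85, "x": 0, "y": 0, "z": 0, "rx": 0, "ry": 0, "rz": 0}, {"gripper": 85, "x": 0, "y": 0, "z": 0, "rx": 0, "ry": 0, "rz": 0}, {"gripper": 85, "x": 0, "y": 0, "z": 0, "rx": 0, "ry": 0, "rz": 0}]}}

```text
clock: 34.05
position: [0.5515, 0.1737, 0.2999]
orientation: [-0.0, 0.625, 0.781, 0.0]
ft_force: [-0.5, -0.3, -0.1]
opening: 0.0849
grip_force: 0.0
```

Run:
```python
from m import *
s=observe();print(s['clock'],s['position']*1000,psi())
p,d=capture('wrist');P=pts('wrist',d);save('w10.png',p);q=P.reshape(-1,3)
t=np.radians(12.72);ex=np.array([np.cos(t),np.sin(t)]);ey=np.array([-np.sin(t),np.cos(t)]);C=np.array([.5519,.1710])
for n,h,y in(('tr',62,-93),('cap',78,-31),('rel',68,31),('hs',60,93)):
    b=C+ey*y/1000;k=(abs(q[:,2]*1000-h)<3)&(np.hypot(*(q[:,:2]-b).T)<.03);r=rect(q[k]);o=(np.array(r[0])/1000-C)
    print(n,k.sum(),'z',np.median(q[k][:,2])*1000-h,'chassis x,y',o@ex*1000,o@ey*1000,r[1:])
```

```text
34.05 [551.51962674 173.69254272 299.92052018] (np.float64(102.6522106398175), array([ 2.97683006e-04,  5.57310708e-04, -9.99999800e-01]))
tr 843 z -0.6161639730798711 chassis x,y 1.0320886810042673 -91.33086211324877 ((40.16416931152344, 21.94015884399414), 13.009220123291016)
cap 1054 z -0.6657837723464297 chassis x,y 0.8737343693555194 -29.91276323473634 ((32.70866394042969, 32.6884880065918), 60.85354995727539)
rel 1265 z -0.7002514505050073 chassis x,y 0.5816421244431688 32.02580504995373 ((27.53548240661621, 34.07164001464844), 13.457133293151855)
hs 1074 z -0.6467110228501198 chassis x,y 0.7486183662908443 94.83887153195262 ((43.89224624633789, 34.79438781738281), 12.716898918151855)
```

View pics/w10.png

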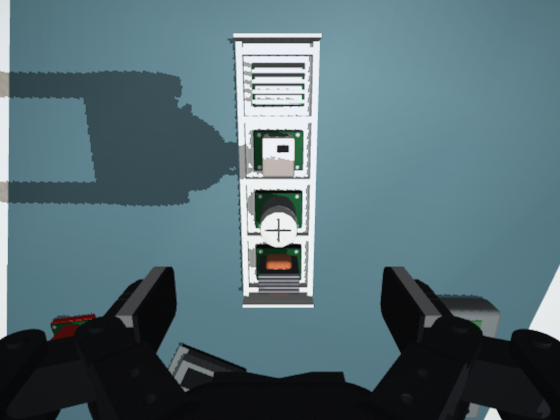

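All four modules sit flat in their mirrored bays: heatsink (278,83), relay (278,150), capacitor (279,225) and transformer (279,268). Each is within 2 mm of its bay centre, and the arm is clear.

```bash
python3 -c "
from station import *
print(sign_off())"
```

```text
the job is handed in; nothing more can be done
None
```

All four modules stand upright and released in their mirrored chassis bays, each measured within 2 mm of its bay centre; the job was handed in at about 34 s, and no verdict was returned.

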